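# Prop the spice bin's lid on its stay and fetch a jar to the scale

### The job

Take the salt mill off the lid of the white spice bin and stand it upright on the table. Then raise the bin's lid until its stay drops behind the red catch and let the lid down gently on the stay, so that it stays open by itself; do not let the open lid drop. Then reach in, take out the green-capped jar and stand it upright in the middle of the kitchen scale's platform, leaving the white-capped jar standing in the bin and the grey pot where it is.

Things in the scene. Friction and masses are not known exactly. Their poses are not given: they have to be found in the camera images.
- bin: White lidded spice bin, fixed, 170 (x) x 210 (y) x 125 mm high, walls and floor 4 mm. Origin: centre of its underside. Front (pull bar) faces its own -x, hinge along its top back edge (+x), stay, rail and red catch outside its +y wall. The jars stand inside at own x about -25, y about +45 and -45 mm, either way round.
- lid_hinge_axis (a point): Middle of the lid's hinge axis, in the bin's frame at x = +85, y = 0, z = 126 mm; the axis runs along the bin's y.
- lid (a joint): Lid angle in rad: 0 shut, grows as it opens up and back; end stop 1.43. Clear plate 176 x 210 x 6 mm, 0.35 kg, top 132 mm above the table when shut. It falls shut by itself from any angle (damped hinge) unless it stands on the stay, where it rests at about 1.33.
- lid_bar (a point): Centre of the lid's black pull bar: round, 10 mm thick, 110 mm long along the bin's y, 207 mm in front of the hinge axis and 4 mm above it when shut (130 mm above the table); end brackets leave a 32 mm gap between bar and lid edge. Can be lifted from below with a finger, or pinched.
- stay (a joint): Angle (rad) of the stay, a 110 mm steel strut swinging freely on the lid's +y edge, 60 mm from the hinge: 0 along the lid, grows as it swings out below it. As the lid rises its foot slides back along the rail, climbs the red ramp and drops behind the red tooth once the lid is past about 1.35; let down then, the lid rests on it (stay about 1.9). Let down earlier, the lid goes shut.
- stay_foot (a point): Centre of the stay's foot, a red 8 mm cross pin at the strut's free end.
- stay_seat (a point): Point on the bin where the centre of the foot sits when it is caught behind the red tooth.
- mill_mid (a point): Centre (half-way up) of the salt mill, a small grey and white shaker 44 mm across and 90 mm high, upper 20 mm 34 mm across; it stands upright on the shut lid. 0.1 kg.
- green_jar_mid (a point): Centre (half-way up) of the jar with the green cap: 41 mm across, 103 mm high, cap 40 mm across and the top 21 mm of it; stands upright on the bin's floor, its top about 18 mm below the rim. About 0.11 kg. z axis is its upright axis.
- white_jar_mid (a point): Centre (half-way up) of the jar with the white cap: 41 mm across, 107 mm high; stands upright in the bin beside the other.
- scale_top (a point): Centre of the top of the kitchen scale's round platform (64 mm across, 88 mm above the table). The white dial scale, fixed, measures 146 x 108 mm overall; it stands near the table's far left or far right edge.
- pot: Loose grey speckled pot, 67 mm across, 81 mm high; origin under its centre. It stands by the table's far left or far right edge, where the scale does not.
- film_dispenser: Fixed white film box 350 mm long (own y) x 97 mm (own x), 65 mm high, origin under its centre. Table left of it (beyond its own -x side) is free except for the scale or the pot.
- caddy: Fixed black cutlery caddy, 464 mm long (own y) x 190 mm (own x), up to 110 mm high at its ends and 88 mm on the side by the bin; origin under its centre.

How it is judged:
By the outcome, as a careful person would: the job done as asked, in the order asked, and still so for the second after the job is handed in, with the robot touching nothing.
It also fails if it takes over 72 s, if anything falls off the work surface, if the arm or the gripper's body presses on something with over 40 N, if the wrist force passes 120 N, or if a joint passes its speed limit or range.

### The arm

A 7-joint arm with a two-finger parallel gripper is mounted at the origin on the work surface; the furniture and walls round the work are solid. World frame = base frame: x ahead of the robot, y to its left, z up, the work surface at z = 0. Lengths are in m, angles in rad, forces in N, time in s.
With the tool pointing down it reaches from about 0.425 to 0.825 m from the base axis. Payload 3.6 kg.
Tool frame: the origin (TCP) lies at the very end of the fingers, on their centre line; the grasp point (between the pads) lies 19 mm behind it; x points along the fingers, z is the direction in which the jaws open and shut, and the axes are right-handed (so a half turn about x gives the same grasp; the last joint's range is limited). The gripper opens to 93 mm and grips with 3 to 60 N. Pads are 15 mm wide; open, the fingers measure 128 mm over their backs; the gripper's body (75 mm by 188 mm) begins 65 mm behind the grasp point.
Start: joints at [-1.145, 0.615, -0.013, 1.423, 0.008, 1.103, -0.04], TCP at [0.284, 0.585, 0.219] pointing down, gripper open.
Joint ranges: [-3.12, 3.12], [-0.3, 2.06], [-1.34, 1.32], [0.26, 2.42], [-1.36, 4.5], [0.01, 1.98], [-2.84, 2.84]. Speed limits (rad/s): [2.79, 2.79, 3.14, 3.14, 3.14, 3.14, 3.14].

### API

Orientations are given as [roll, pitch, yaw] about the fixed x, y, z axes, in that order (R = Rz(yaw) Ry(pitch) Rx(roll)).
In Python, from station import get_state, capture, close_job gives the robot as it stands. The module is installed in compiled form; this text tells all that it offers.
- The arm moves only by the shell command python3 -m pendant 'ROWS' [FORCE]. ROWS is JSON, a list of rows, each a list of 7 numbers: the shift along the tool's x, y, z in m, then the turn, a rotation vector about the tool's x, y, z in rad, then the opening, from 0 (shut) to 1 (fully open). In form: [[tx, ty, tz, wx, wy, wz, grip], ...]. A call has 1 to 10 rows; each row is the pose to reach, as a shift and turn from the pose commanded when the call began, along the tool's axes at that moment; what a row does not reach only later rows make up. A row lasts 1/12 s, in which the tool goes at most 41.7 mm and 7.16 degrees, less where a joint would pass 70% of its speed; a pose out of reach is approached as far as the arm can. A call with a gripper value outside its range is refused whole. The fingers move at their own pace and stop on an object; FORCE is the grip in N (left out, the last holds). Time passes only in rows, so rows that repeat a pose let the fingers close. It gives the time, the measured TCP pose, the force and the opening at its end, in the units of the state.
- get_state(): the state, without advancing time (a new reading comes with each control period).
- capture(name): name is "scene" or "top"; returns a dict with "frame" (400x640x3 uint8, red, green, blue), "intrinsics" (3x3 intrinsics, pixels), "dist" ([k1, k2, p1, p2, k3] as OpenCV has them; the pictures are not rectified), "xyz" and "rotation" of the camera in the world. Camera axes: x right, y down, z forward; pixel columns grow to the right and rows downward; lengths in m; the calibration is good to about 2 mm. A picture is of the moment at which its call begins. There is no depth.
- close_job(): hands the job in, once; it reports no verdict.
The state is a dict: "time_s": time; "qpos": joint angles; "dq": joint speeds; "tau": joint torques, N m; "ee_pos": TCP position; "tcp_rot": TCP orientation; "ft_force": force on the tool from outside, world axes, zero at the start; "moment": the same for the moment, N m; "grip_width": finger opening in m.
Only numpy, scipy, OpenCV 4.12 (cv2) and the standard library are available. Lean on these libraries where they do the work, as an engineer would, in place of code of your own. Each camera call takes 0.05 s, during which the arm holds its last target.

## Working session

There is one attempt and no reset: what is moved stays moved. The work goes in short steps, Python scripts to look and compute and a shell command to move; the robot and the scene stay as the last step left them, time stands still between calls to the robot, and variables do not carry over. Pictures are saved under pics/ and viewed, and the job is handed in when it is done.

```bash
mkdir -p pics; ls
python3 - <<'E'
from station import get_state, capture
import cv2,numpy as np
s=get_state();print(s)
for n in("scene","top"):
    c=capture(n);cv2.imwrite(f"pics/{n}0.png",c["frame"][:,:,::-1])
    print(n,c["intrinsics"],c["dist"],c["xyz"],c["rotation"])
E
```

```text
pics
{'time_s': 0.0, 'qpos': array([-1.14548348,  0.61592302, -0.01260902,  1.42490817,  0.00808756,
        1.1033962 , -0.04036612]), 'dq': array([ 0.00106026, -0.0004316 , -0.00179126, -0.0021055 , -0.00155693,
       -0.00034427,  0.00074419]), 'tau': array([-1.15894272e-04, -4.58926177e+01,  2.08875798e-01, -1.65742081e+01,
       -6.11204118e-02,  2.05153855e-02,  2.28872204e-04]), 'ee_pos': array([0.28343138, 0.58406049, 0.21747567]), 'tcp_rot': array([-3.1297063 ,  1.5682115 , -2.01063397]), 'ft_force': array([ 0.20606424, -0.21544075, -0.03098173]), 'moment': array([-0.04741908,  0.0454778 , -0.00184066]), 'grip_width': 0.09303473417269612}
scene [[382.85076556   0.         330.13735743]
 [  0.         382.85076556 194.76205557]
 [  0.           0.           1.        ]] [0.00188733 0.         0.         0.         0.        ] [ 0.78307474 -0.59507671  1.0979939 ] [-2.52093924 -0.00335333  0.35549804]
top [[392.19980058   0.         323.15563964]
 [  0.         392.19980058 198.1553647 ]
 [  0.           0.           1.        ]] [-0.04226541  0.          0.          0.          0.        ] [0.3690653  0.03768853 1.33258186] [-3.01782944  0.02017964 -1.58746133]
```

View pics/scene0.png

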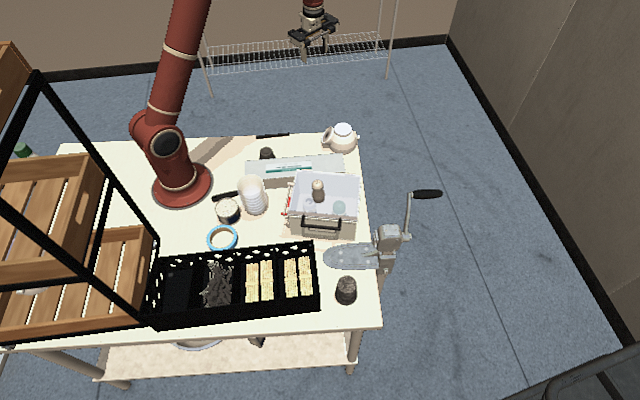

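View pics/top0.png

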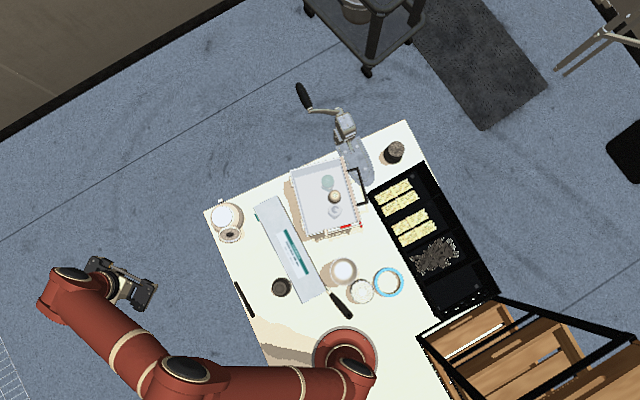

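```bash
cat > h.py <<'E'
import numpy as np, cv2
from scipy.spatial.transform import Rotation as R
from station import get_state, capture
def cam(n):
    c=capture(n); c["R"]=R.from_euler("xyz",c["rotation"]).as_matrix(); c["frame"]=np.ascontiguousarray(c["frame"][:,:,::-1]); return c
def ray(c,uv):
    p=cv2.undistortPoints(np.array([[uv]],float),c["intrinsics"],np.array(c["dist"],float))[0,0]
    d=c["R"]@np.array([p[0],p[1],1]); return np.array(c["xyz"]),d/np.linalg.norm(d)
def onz(c,uv,z):
    o,d=ray(c,uv); return o+d*(z-o[2])/d[2]
def tri(c1,u1,c2,u2):
    o1,d1=ray(c1,u1);o2,d2=ray(c2,u2)
    t=np.linalg.lstsq(np.c_[d1,-d2],o2-o1,rcond=None)[0]
    a=o1+d1*t[0];b=o2+d2*t[1];return (a+b)/2,np.linalg.norm(a-b)
def proj(c,P):
    Rc=c["R"].T; rv=cv2.Rodrigues(Rc)[0]; tv=-Rc@np.array(c["xyz"])
    return cv2.projectPoints(np.atleast_2d(np.array(P,float)),rv,tv,c["intrinsics"],np.array(c["dist"],float))[0][:,0]
def crop(c,name,x0,y0,w,h,k):
    im=cv2.resize(c["frame"][y0:y0+h,x0:x0+w],None,fx=k,fy=k,interpolation=cv2.INTER_CUBIC); cv2.imwrite("pics/"+name+".png",im)
def st():
    s=get_state(); m=R.from_euler("xyz",s["tcp_rot"]).as_matrix()
    print("t",round(s["time_s"],2),"p",s["ee_pos"].round(4),"F",s["ft_force"].round(2),"g",round(s["grip_width"],4),"\nq",s["qpos"].round(3)); print(m.round(3)); return s,m
E
python3 - <<'E'
from h import *
s,t=cam("scene"),cam("top")
crop(s,"s1",230,110,160,120,5); crop(t,"t1",200,110,200,150,4)
st()
for uv in [(300,240),(360,236),(288,165),(358,186),(227,217),(281,287),(392,152)]: print(uv,onz(t,uv,0).round(3),onz(t,uv,0.13).round(3))
E
```

```text
t 0.2 p [0.2835 0.5844 0.2179] F [-0.86 -0.84 -0.05] g 0.0931 
q [-1.146  0.616 -0.013  1.424  0.008  1.103 -0.04 ]
[[-0.001 -0.9    0.436]
 [-0.001  0.436  0.9  ]
 [-1.    -0.    -0.002]]
(300, 240) [0.394 0.143 0.   ] [0.392 0.132 0.13 ]
(360, 236) [ 0.404 -0.061  0.   ] [ 0.401 -0.051  0.13 ]
(288, 165) [0.654 0.182 0.   ] [0.626 0.168 0.13 ]
(358, 186) [ 0.575 -0.059  0.   ] [ 0.555 -0.049  0.13 ]
(227, 217) [0.476 0.393 0.   ] [0.466 0.358 0.13 ]
(281, 287) [0.238 0.208 0.   ] [0.251 0.191 0.13 ]
(392, 152) [ 0.692 -0.18   0.   ] [ 0.661 -0.159  0.13 ]
```

View pics/s1.png

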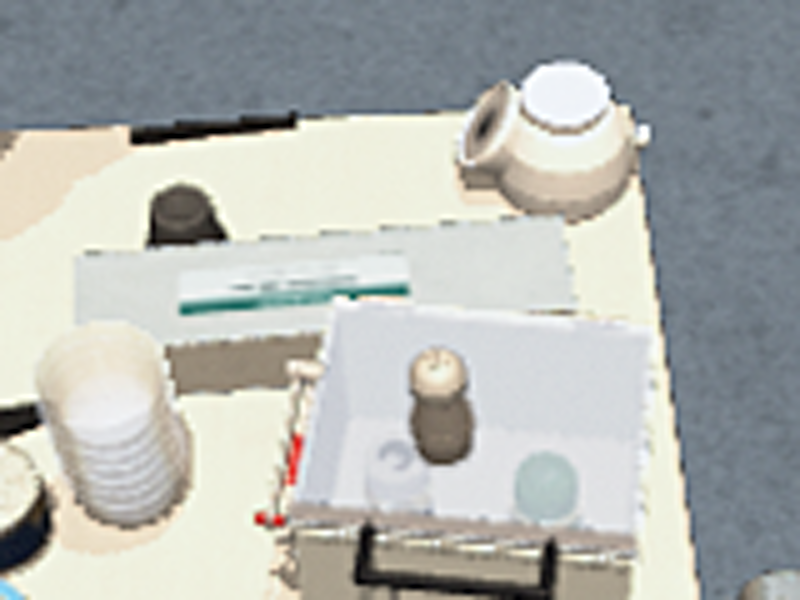

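View pics/t1.png

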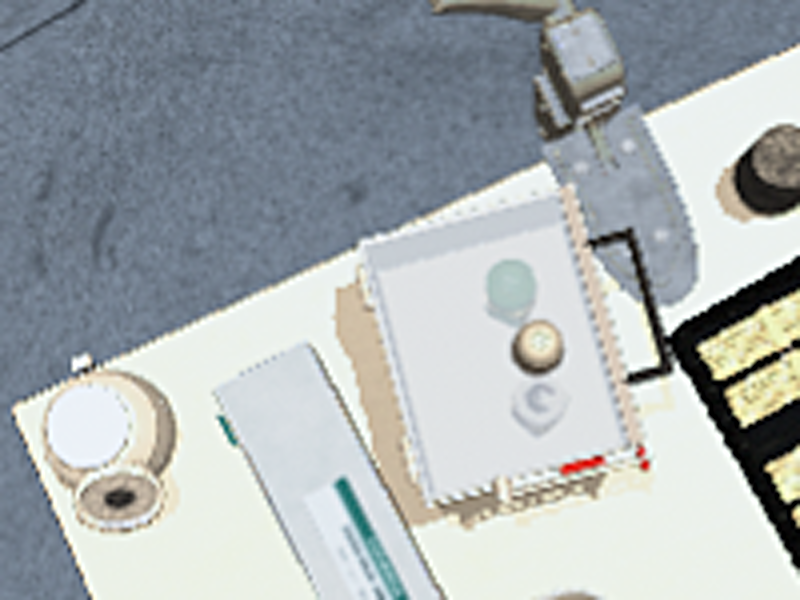

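Run:
```python
from h import *
s,t=cam("scene"),cam("top")
T=lambda x,y:(200+(x+.5)/4-.5,110+(y+.5)/4-.5)
S=lambda x,y:(230+(x+.5)/5-.5,110+(y+.5)/5-.5)
fr=onz(t,T(568,190),.132);fn=onz(t,T(637,448),.132)
br=onz(t,T(366,243),.132);bn=onz(t,T(428,502),.132)
print("top lid",fr,fn,br,bn)
L=np.linalg.norm
print(L(fr-fn),L(br-bn),L(fr-br),L(fn-bn))
b1=onz(t,T(632,236),.13);b2=onz(t,T(666,370),.13)
print("bar",b1,b2,L(b1-b2), tri(t,T(632,236),s,S(548,590)),tri(t,T(666,370),s,S(362,575)))
print("scene lid", [onz(s,S(*p),.132) for p in [(655,325),(335,300),(290,528),(635,552)]])
print("mill top",tri(t,T(539,344),s,S(438,362)))
print("green",tri(t,T(511,283),s,S(546,475)),onz(t,T(511,283),.107),"white",onz(t,T(541,402),.111))
print("scale",tri(t,T(88,425),s,S(566,90)),onz(t,T(88,425),.088))
print("red pin",tri(t,T(643,458),s,S(268,519)))
```

```text
top lid [ 6.46904523e-01 -4.40690909e-04  1.32000000e-01] [ 0.44441029 -0.04861746  0.132     ] [0.60806529 0.15789568 0.132     ] [0.40605467 0.11180059 0.132     ]
0.20814638166901356 0.20720291618595973 0.16303033663773195 0.16493970343145856
bar [ 0.60972948 -0.04948781  0.13      ] [ 0.50421584 -0.07273837  0.13      ] 0.10804498043041998 (array([ 0.61050764, -0.04867203,  0.13204683]), np.float64(0.0026995865165115873)) (array([ 0.50440783, -0.07322977,  0.12622961]), np.float64(0.0005463494442202524))
scene lid [array([0.60992509, 0.16277275, 0.132     ]), array([0.40853117, 0.10957232, 0.132     ]), array([ 0.45288182, -0.06137171,  0.132     ]), array([ 0.6511758 , -0.00524573,  0.132     ])]
mill top (array([0.51530014, 0.02579694, 0.21677013]), np.float64(0.0008083166944856936))
green (array([0.57823651, 0.04534826, 0.10579756]), np.float64(0.0009105919247698013)) [0.57843023 0.04557011 0.107     ] white [0.48304903 0.02380158 0.111     ]
scale (array([0.47286093, 0.38639408, 0.08840152]), np.float64(0.0009579017884246055)) [0.47331066 0.38676532 0.088     ]
red pin (array([ 0.4359752 , -0.05444726,  0.12315601]), np.float64(0.0028873183310834465))
```

```bash
python3 -m pendant '[[-0.05,-0.05,-0.04,0,0,0,1],[-0.082,-0.451,-0.4015,0,0,0,1],[-0.082,-0.451,-0.4015,0,0,0,1],[-0.082,-0.451,-0.4015,0,0,0,1],[-0.082,-0.451,-0.4015,0,0,0,1],[-0.082,-0.451,-0.4015,0,0,0,1],[-0.082,-0.451,-0.4015,0,0,0,1],[-0.082,-0.451,-0.4015,0,0,0,1],[-0.082,-0.451,-0.4015,0,0,0,1],[-0.082,-0.451,-0.4015,0,0,0,1]]' 15
cat >> h.py <<'E'
def go(*p):
    s,m=st(); d=m.T@(np.array(p)-s["ee_pos"]); print("tool shift",d.round(4))
E
python3 -c "
from h import *
go(.515,.026,.30)"
```

```text
time_s: 1.13
ee_pos: [0.4396, 0.2078, 0.2816]
tcp_rot: [-0.537, 1.57, 0.582]
ft_force: [0.2, 0.0, -0.6]
grip_width: 0.093
t 1.13 p [0.4396 0.2078 0.2816] F [ 0.19  0.03 -0.59] g 0.093 
q [-0.534  0.296  0.064  1.786 -0.021  1.06   0.657]
[[ 0.001 -0.9    0.436]
 [ 0.     0.436  0.9  ]
 [-1.    -0.     0.001]]
tool shift [-0.0184 -0.1471 -0.1307]
```

```bash
python3 -m pendant '[[0,0,0,0,0,0,1],[0,0,0,0,0,0,1]]'; python3 -c "
from h import *
go(.515,.026,.30)"
```

```text
time_s: 1.3
ee_pos: [0.4406, 0.2068, 0.2816]
tcp_rot: [-1.294, 1.569, -0.182]
ft_force: [-0.2, 0.9, 0.2]
grip_width: 0.0929
t 1.3 p [0.4406 0.2068 0.2816] F [-0.24  0.85  0.2 ] g 0.0929 
q [-0.534  0.297  0.066  1.785 -0.021  1.06   0.652]
[[ 0.001 -0.897  0.443]
 [-0.     0.443  0.897]
 [-1.    -0.001  0.   ]]
tool shift [-0.0182 -0.1468 -0.1292]
```

```bash
python3 -m pendant '[[-0.018,-0.147,-0.129,0,0,0,1],[-0.018,-0.147,-0.129,0,0,0,1],[-0.018,-0.147,-0.129,0,0,0,1],[-0.018,-0.147,-0.129,0,0,0,1],[-0.018,-0.147,-0.129,0,0,0,1],[-0.018,-0.147,-0.129,0,0,0,1],[-0.018,-0.147,-0.129,0,0,0,1]]'; python3 -c "
from h import *
go(.515,.026,.168)
s,t=cam('scene'),cam('top'); crop(s,'s2',250,100,130,130,5);crop(t,'t2',250,120,150,150,4)"
```

```text
time_s: 1.88
ee_pos: [0.5155, 0.0295, 0.2989]
tcp_rot: [1.064, 1.57, 2.182]
ft_force: [0.2, 0.7, 0.3]
grip_width: 0.0932
t 1.88 p [0.5155 0.0295 0.2989] F [0.15 0.66 0.33] g 0.0932 
q [-0.203  0.333  0.145  1.682 -0.053  1.131  1.074]
[[-0.    -0.899  0.438]
 [ 0.001  0.438  0.899]
 [-1.     0.001  0.   ]]
tool shift [ 0.1309 -0.0011 -0.0035]
```

View pics/s2.png

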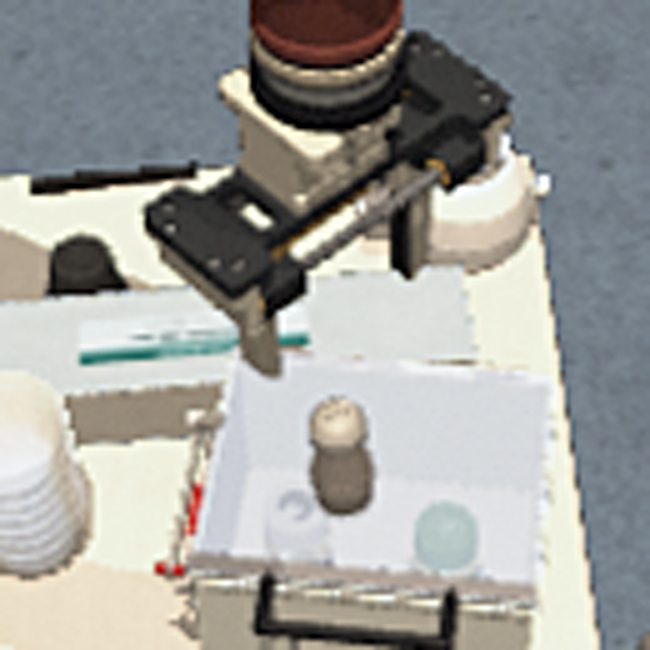

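The gripper, jaws open, hangs behind and above the mill, which is at (340,455) in the crop. The view fits a TCP directly above it. Next I lower it and grip.

```bash
python3 -m pendant '[[0.035,-0.001,-0.0035,0,0,0,1],[0.07,-0.001,-0.0035,0,0,0,1],[0.1,-0.001,-0.0035,0,0,0,1],[0.12,-0.001,-0.0035,0,0,0,1],[0.131,-0.001,-0.0035,0,0,0,1],[0.131,-0.001,-0.0035,0,0,0,0.2],[0.131,-0.001,-0.0035,0,0,0,0.2],[0.131,-0.001,-0.0035,0,0,0,0.2],[0.131,-0.001,-0.0035,0,0,0,0.2],[0.131,-0.001,-0.0035,0,0,0,0.2]]' 15;  python3 -m pendant '[[0,0,0,0,0,0,0.2],[0,0,0,0,0,0,0.2]]'; python3 -c "
from h import *
go(.385,.32,.168)
t=cam('top'); 
for uv in [(245,245),(270,203),(254,211),(235,235)]: print(uv, onz(t,uv,0).round(3),onz(t,uv,0.065).round(3))
crop(t,'t3',190,160,150,150,4)"
```

```text
time_s: 2.82
ee_pos: [0.5153, 0.0264, 0.1692]
tcp_rot: [-0.944, 1.568, 0.175]
ft_force: [0.2, 0.1, 0.4]
grip_width: 0.0641
time_s: 2.98
ee_pos: [0.5148, 0.026, 0.1687]
tcp_rot: [-0.98, 1.57, 0.139]
ft_force: [-0.2, -0.2, -0.7]
grip_width: 0.0509
t 2.98 p [0.5148 0.026  0.1687] F [-0.23 -0.21 -0.67] g 0.0509 
q [-0.181  0.469  0.128  1.878 -0.081  0.798  1.109]
[[ 0.001 -0.9    0.437]
 [ 0.     0.437  0.9  ]
 [-1.    -0.001  0.001]]
tool shift [0.0006 0.2452 0.2078]
(245, 245) [0.38 0.33 0.  ] [0.38  0.316 0.065]
(270, 203) [0.522 0.245 0.   ] [0.515 0.234 0.065]
(254, 211) [0.495 0.3   0.   ] [0.489 0.287 0.065]
(235, 235) [0.415 0.364 0.   ] [0.412 0.349 0.065]
```

View pics/t3.png

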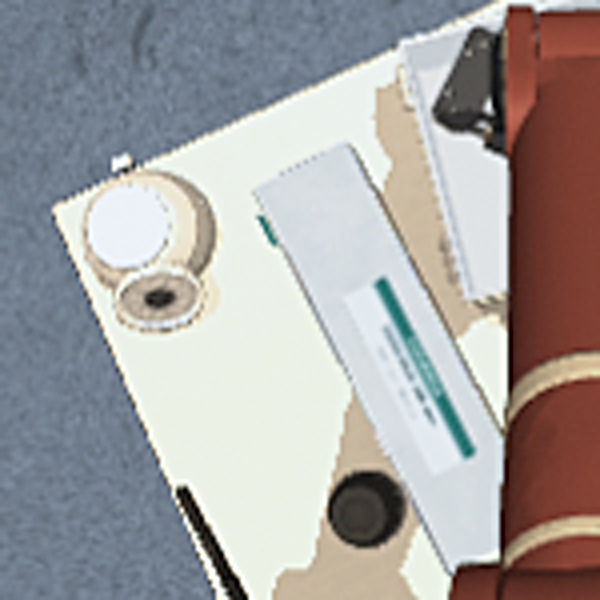

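```bash
python3 -m pendant '[[0,0,0,0,0,0,0.2],[0,0,0,0,0,0,0.2],[0,0,0,0,0,0,0.2],[-0.02,0,0,0,0,0,0.2],[-0.05,0,0,0,0,0,0.2]]'; python3 -c "
from h import *
go(.36,.315,.20)"
```

```text
time_s: 3.45
ee_pos: [0.512, 0.0258, 0.2158]
tcp_rot: [2.126, 1.562, -3.038]
ft_force: [0.8, -0.2, -1.2]
grip_width: 0.0395
t 3.45 p [0.512  0.0258 0.2158] F [ 0.85 -0.17 -1.19] g 0.0395 
q [-0.189  0.411  0.137  1.817 -0.068  0.927  1.097]
[[-0.008 -0.9    0.437]
 [-0.001  0.437  0.9  ]
 [-1.     0.007 -0.004]]
tool shift [0.0169 0.2628 0.1939]
```

```bash
python3 -m pendant '[[0,0.02,0.015,0,0,0,0.2],[0,0.05,0.037,0,0,0,0.2],[0,0.083,0.06,0,0,0,0.2],[0,0.116,0.084,0,0,0,0.2],[0.005,0.149,0.108,0,0,0,0.2],[0.01,0.182,0.132,0,0,0,0.2],[0.015,0.215,0.156,0,0,0,0.2],[0.015,0.242,0.176,0,0,0,0.2],[0.017,0.258,0.188,0,0,0,0.2],[0.017,0.2655,0.1925,0,0,0,0.2]]'; python3 -m pendant '[[0,0,0,0,0,0,0.2],[0,0,0,0,0,0,0.2]]'; python3 -c "
from h import *
go(.36,.315,.037)
s,t=cam('scene'),cam('top'); crop(s,'s4',220,60,160,130,5);crop(t,'t4',190,160,150,150,4)"
```

```text
time_s: 4.28
ee_pos: [0.357, 0.3184, 0.2005]
tcp_rot: [1.626, 1.569, 2.751]
ft_force: [-0.3, -0.6, -2.0]
grip_width: 0.0395
time_s: 4.45
ee_pos: [0.3603, 0.3137, 0.2009]
tcp_rot: [-2.654, 1.569, -1.536]
ft_force: [0.3, -0.5, -1.7]
grip_width: 0.0393
t 4.45 p [0.3603 0.3137 0.2009] F [ 0.28 -0.47 -1.67] g 0.0393 
q [-0.808  0.373  0.062  1.93  -0.029  0.84   0.387]
[[ 0.    -0.899  0.437]
 [-0.002  0.437  0.899]
 [-1.    -0.001 -0.001]]
tool shift [0.1639 0.001  0.0013]
```

View pics/s4.png

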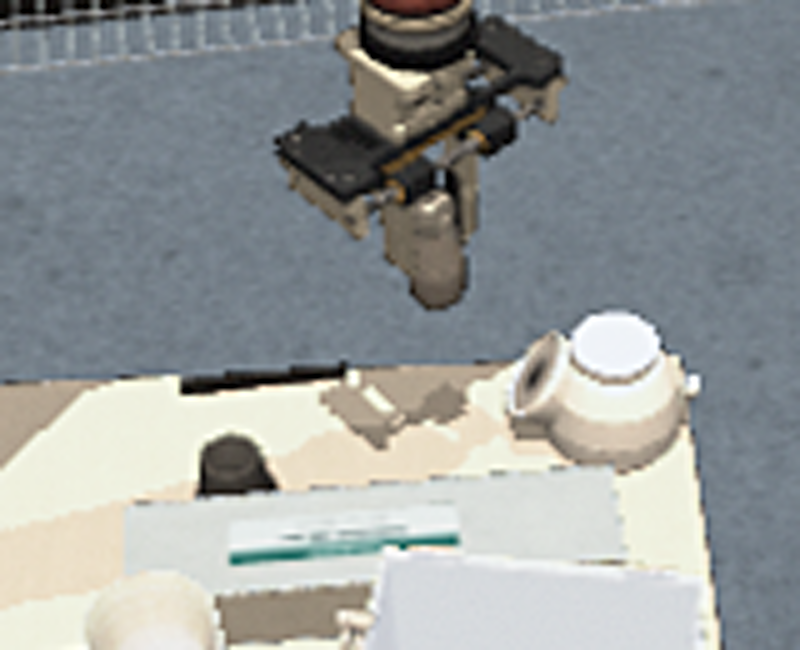

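View pics/t4.png

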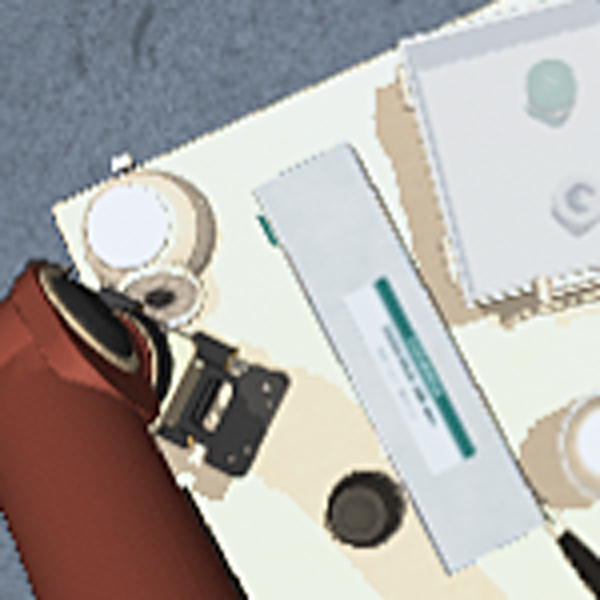

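```bash
python3 -m pendant '[[0.03,0.001,0,0,0,0,0.2],[0.07,0.001,0,0,0,0,0.2],[0.105,0.001,0,0,0,0,0.2],[0.135,0.001,0,0,0,0,0.2],[0.153,0.001,0,0,0,0,0.2],[0.159,0.001,0,0,0,0,0.2],[0.162,0.001,0,0,0,0,0.2],[0.164,0.001,0,0,0,0,0.2],[0.164,0.001,0,0,0,0,0.2]]'; python3 -c "
from h import *
st()
s=cam('scene'); crop(s,'s5',220,60,160,130,5)"
```

```text
time_s: 5.3
ee_pos: [0.3599, 0.3156, 0.038]
tcp_rot: [-0.491, 1.569, 0.627]
ft_force: [0.1, 0.3, 0.2]
grip_width: 0.0396
t 5.3 p [0.3599 0.3156 0.038 ] F [0.14 0.34 0.21] g 0.0396 
q [-0.789  0.639  0.035  2.09  -0.051  0.411  0.403]
[[ 0.002 -0.899  0.438]
 [ 0.001  0.438  0.899]
 [-1.    -0.001  0.002]]
```

View pics/s5.png

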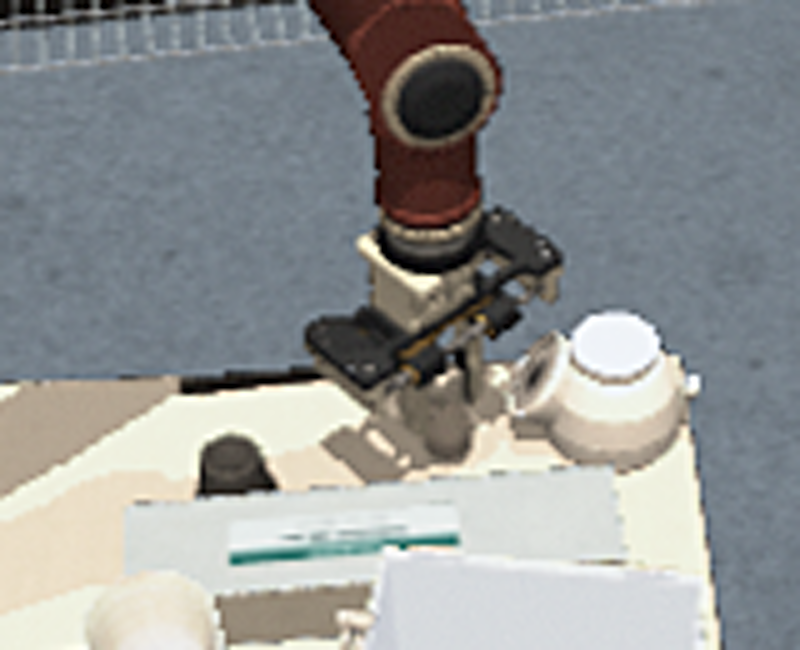

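```bash
python3 -m pendant '[[0.001,0,0,0,0,0,0.2],[0.001,0,0,0,0,0,0.2]]';  python3 -m pendant '[[0,0,0,0,0,0,0.47],[0,0,0,0,0,0,0.5],[0,0,0,0,0,0,0.6],[0,0,0,0,0,0,0.6],[0,0,0,0,0,0,0.6]]'
```

```text
time_s: 5.52
ee_pos: [0.3593, 0.3159, 0.037]
tcp_rot: [-0.363, 1.569, 0.756]
ft_force: [-0.5, 0.3, -0.5]
grip_width: 0.0395
time_s: 5.93
ee_pos: [0.3589, 0.3155, 0.0362]
tcp_rot: [-0.237, 1.571, 0.882]
ft_force: [0.3, -0.0, -0.3]
grip_width: 0.0554
```

```bash
python3 -m pendant '[[-0.02,0,0,0,0,0,0.65],[-0.06,0,0,0,0,0,0.65],[-0.1,0,0,0,0,0,0.65],[-0.14,0,0,0,0,0,0.65],[-0.18,0,0,0,0,0,0.5],[-0.2,0,0,0,0,0,0.5],[-0.2,0,0,0,0,0,0.5]]'; python3 -c "
from h import *
go(.555,-.062,.22)
s=cam('scene'); crop(s,'s6',220,60,160,130,5)"
```

```text
time_s: 6.52
ee_pos: [0.3612, 0.3175, 0.2412]
tcp_rot: [-0.346, 1.56, 0.773]
ft_force: [-0.7, 0.8, -0.1]
grip_width: 0.0477
t 6.52 p [0.3612 0.3175 0.2412] F [-0.67  0.79 -0.07] g 0.0477 
q [-0.816  0.323  0.067  1.873 -0.027  0.935  0.381]
[[ 0.008 -0.9    0.437]
 [ 0.008  0.437  0.9  ]
 [-1.    -0.004  0.011]]
tool shift [ 0.0197 -0.34   -0.2569]
```

View pics/s6.png

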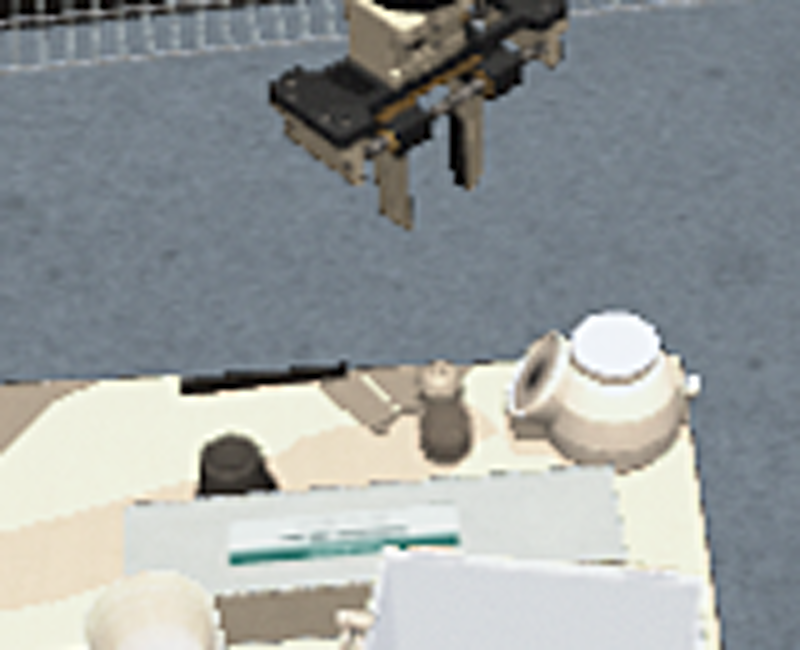

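The mill stands upright on the table at (445,415), released, with the gripper clear above it. Next I measure the bar more exactly.

Run:
```python
from h import *
s,t=cam("scene"),cam("top")
cv2.imwrite("pics/t7.png",cv2.resize(t["frame"][150:220,330:390],None,fx=10,fy=8,interpolation=cv2.INTER_NEAREST))
cv2.imwrite("pics/s7.png",cv2.resize(s["frame"][200:245,280:360],None,fx=10,fy=10,interpolation=cv2.INTER_NEAREST))
```

```text
(no output)
```

View pics/t7.png

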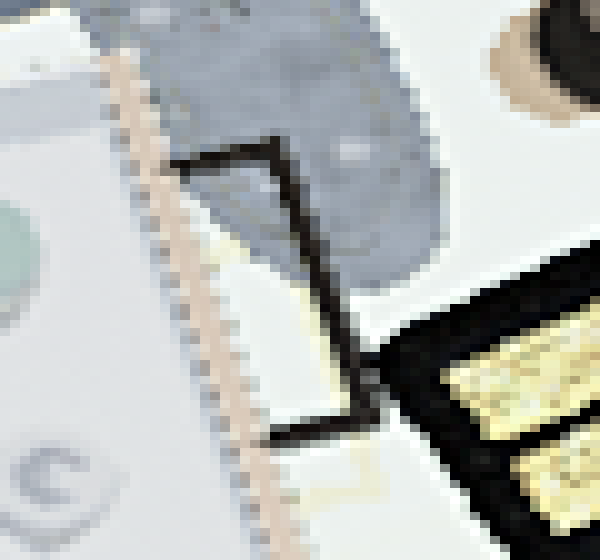

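View pics/s7.png

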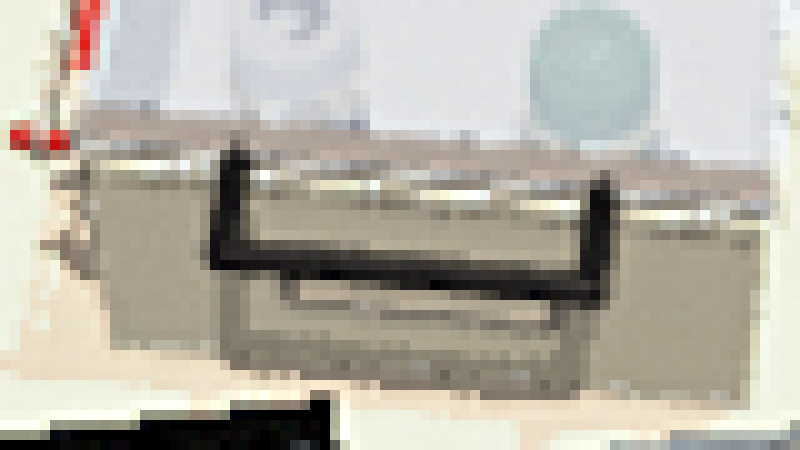

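Run:
```python
from h import *
s,t=cam("scene"),cam("top")
print(onz(t,(361.6,184.5),.13),onz(s,(320.7,226.9),.13),tri(t,(361.6,184.5),s,(320.7,226.9)))
a,b=onz(t,(357.3,168.25),.13),onz(t,(366,200.75),.13);d=b-a;print(np.degrees(np.arctan2(d[1],d[0]))+90+180,np.linalg.norm(d))
a,b=onz(s,(339,228.5),.13),onz(s,(302.3,225.3),.13);d=b-a;print(np.degrees(np.arctan2(d[1],d[0]))+270,np.linalg.norm(d))
```

```text
[ 0.55943511 -0.06039656  0.13      ] [ 0.55965312 -0.06347046  0.13      ] (array([ 0.55939926, -0.06106047,  0.12635383]), np.float64(0.0014223737948304254))
103.16957095114014 0.10521850434620166
104.71536268375561 0.1082698486304673
```

```bash
python3 -m pendant '[[0,-0.03,-0.022,0,0,0,0.24],[0,-0.06,-0.045,0,0,0,0.24],[0,-0.093,-0.068,-0.06,0,0,0.24],[0,-0.125,-0.092,-0.15,0,0,0.24],[0,-0.157,-0.115,-0.25,0,0,0.24],[0,-0.19,-0.139,-0.35,0,0,0.24],[0,-0.222,-0.162,-0.45,0,0,0.24],[0,-0.254,-0.186,-0.55,0,0,0.24],[0,-0.286,-0.21,-0.64,0,0,0.24],[0,-0.31,-0.228,-0.686,0,0,0.24]]'; python3 -m pendant '[[0,0,0,0,0,0,0.24],[0,0,0,0,0,0,0.24]]';python3 -c "
from h import *
go(.5595,-.062,.19)"
```

```text
time_s: 7.6
ee_pos: [0.5384, -0.0292, 0.2342]
tcp_rot: [1.784, 1.567, -2.694]
ft_force: [0.5, 0.8, -0.9]
grip_width: 0.0221
time_s: 7.77
ee_pos: [0.5376, -0.0273, 0.234]
tcp_rot: [1.446, 1.567, -3.037]
ft_force: [-0.2, 0.4, -0.3]
grip_width: 0.0225
t 7.77 p [ 0.5376 -0.0273  0.234 ] F [-0.21  0.36 -0.27] g 0.0225 
q [-0.009  0.427  0.027  1.724 -0.013  0.995  1.823]
[[-0.004 -0.974 -0.227]
 [-0.    -0.227  0.974]
 [-1.     0.004  0.001]]
tool shift [ 0.044  -0.0136 -0.0388]
```

```bash
python3 -m pendant '[[0.01,-0.0136,-0.0388,0,0,0,0.23],[0.03,-0.0136,-0.0388,0,0,0,0.23],[0.045,-0.0136,-0.0388,0,0,0,0.23],[0.06,-0.0136,-0.0388,0,0,0,0.23],[0.06,-0.0136,-0.0388,0,0,0,0.23]]';python3 -c "
from h import *
go(.5595,-.062,.118)
s,t=cam('scene'),cam('top');crop(s,'s8',270,140,100,100,6); crop(t,'t8',310,130,100,100,6)"
```

```text
time_s: 8.18
ee_pos: [0.5573, -0.0569, 0.1721]
tcp_rot: [1.117, 1.561, 2.924]
ft_force: [-0.6, -0.3, -0.1]
grip_width: 0.0212
t 8.18 p [ 0.5573 -0.0569  0.1721] F [-0.56 -0.32 -0.11] g 0.0212 
q [ 0.046  0.53   0.027  1.741 -0.019  0.88   1.89 ]
[[-0.009 -0.972 -0.235]
 [ 0.002 -0.235  0.972]
 [-1.     0.009  0.004]]
tool shift [ 0.0541 -0.0015 -0.0057]
```

View pics/s8.png

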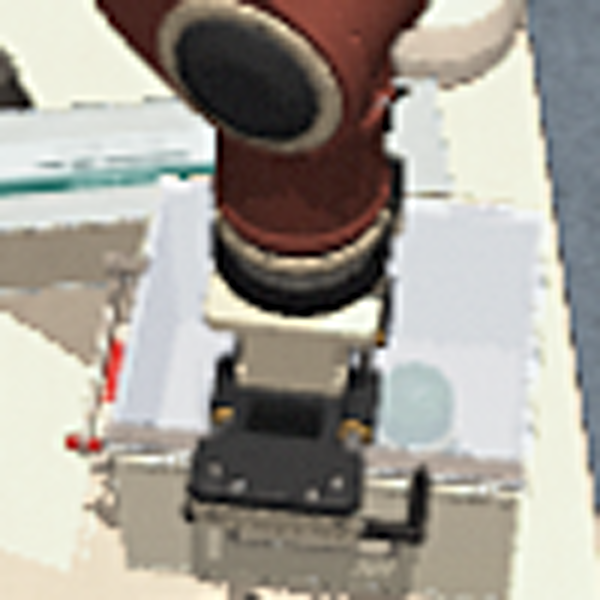

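View pics/t8.png

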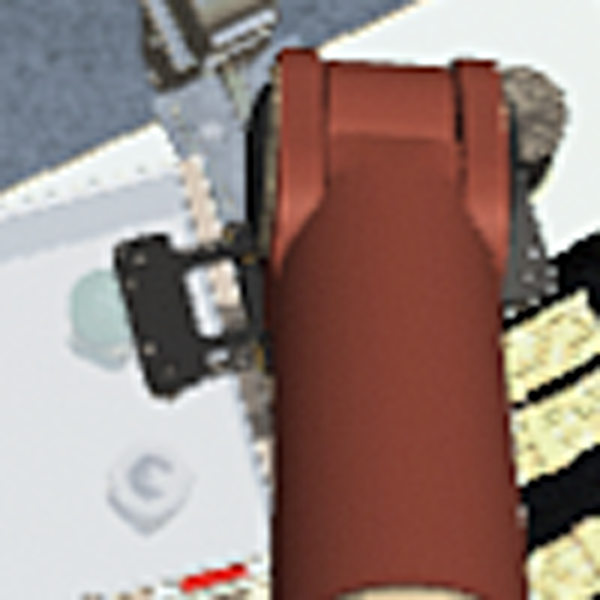

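```bash
python3 -m pendant '[[0,0,0,0,0,0,0.23],[0,0,0,0,0,0,0.23]]';python3 -c "
from h import *
go(.5595,-.062,.118)"
```

```text
time_s: 8.45
ee_pos: [0.561, -0.0589, 0.1771]
tcp_rot: [-1.736, 1.569, 0.07]
ft_force: [0.1, -0.4, -0.3]
grip_width: 0.0213
t 8.45 p [ 0.561  -0.0589  0.1771] F [ 0.09 -0.45 -0.34] g 0.0213 
q [ 0.047  0.524  0.029  1.735 -0.019  0.881  1.89 ]
[[ 0.002 -0.972 -0.233]
 [ 0.    -0.233  0.972]
 [-1.    -0.002 -0.   ]]
tool shift [ 0.0591  0.0023 -0.0027]
```

```bash
python3 -m pendant '[[0.015,0.001,-0.0025,0,0,0,0.23],[0.03,0.001,-0.0025,0,0,0,0.23],[0.04,0.001,-0.0025,0,0,0,0.23],[0.044,0.001,-0.0025,0,0,0,0.23]]';python3 -m pendant '[[0.005,0,0,0,0,0,0.23],[0.01,0,0,0,0,0,0.23],[0.014,0,0,0,0,0,0.23],[0.014,0,0,0,0,0,0.23]]'
```

```text
time_s: 8.78
ee_pos: [0.5595, -0.0619, 0.1313]
tcp_rot: [1.184, 1.569, 2.99]
ft_force: [-1.2, -0.0, -0.6]
grip_width: 0.0214
time_s: 9.12
ee_pos: [0.5598, -0.0622, 0.1176]
tcp_rot: [1.242, 1.57, 3.047]
ft_force: [0.0, -0.1, 0.0]
grip_width: 0.0211
```

No contact. Now I close on the bar.

```bash
python3 -m pendant '[[0,0,0,0,0,0,0.0],[0,0,0,0,0,0,0.0],[0,0,0,0,0,0,0.0],[0,0,0,0,0,0,0.0]]' 20;python3 -c "
from h import *
st()"
```

```text
time_s: 9.45
ee_pos: [0.5601, -0.0614, 0.1184]
tcp_rot: [-0.355, 1.57, 1.45]
ft_force: [-0.1, 1.3, 0.6]
grip_width: 0.0094
t 9.45 p [ 0.5601 -0.0614  0.1184] F [-0.1   1.28  0.57] g 0.0094 
q [ 0.055  0.599  0.024  1.796 -0.022  0.747  1.897]
[[ 0.    -0.973 -0.233]
 [ 0.001 -0.233  0.973]
 [-1.    -0.     0.001]]
```

```bash
python3 -m pendant '[[-0.01,0,0.0005,0,0,0,0],[-0.0207,0,0.0014,0,0,0,0],[-0.041,0,0.0049,0,0,0,0],[-0.061,0,0.0104,0,0,0,0],[-0.0803,0,0.0179,0,0,0,0],[-0.0987,0,0.0273,0,0,0,0],[-0.0987,0,0.0273,0,0,0,0]]';python3 -c "
from h import *
go(.5601,-.0614,.1184)
s,t=cam('scene'),cam('top');crop(s,'s9',260,110,120,120,5); crop(t,'t9',260,120,150,150,4)"
```

```text
time_s: 10.03
ee_pos: [0.5533, -0.0343, 0.2207]
tcp_rot: [-1.756, 1.569, 0.051]
ft_force: [0.0, 0.1, -2.5]
grip_width: 0.0094
t 10.03 p [ 0.5533 -0.0343  0.2207] F [ 0.03  0.08 -2.5 ] g 0.0094 
q [ 0.002  0.462  0.03   1.705 -0.016  0.973  1.846]
[[ 0.002 -0.972 -0.235]
 [ 0.    -0.235  0.972]
 [-1.    -0.002 -0.   ]]
tool shift [ 0.1023 -0.     -0.0279]
```

View pics/s9.png

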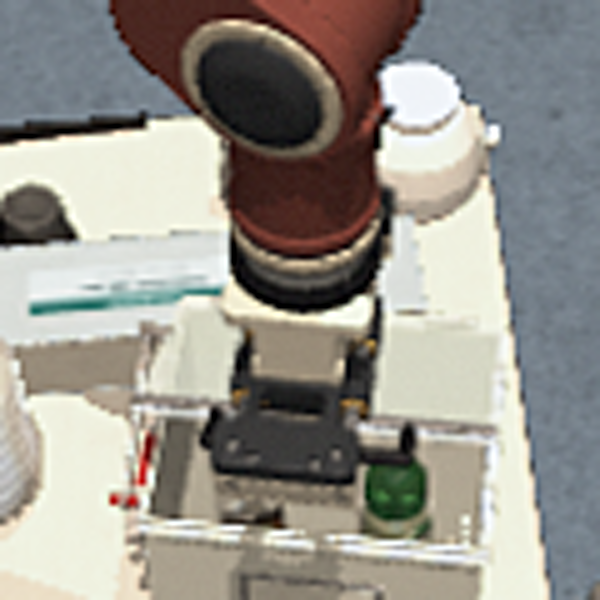

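View pics/t9.png

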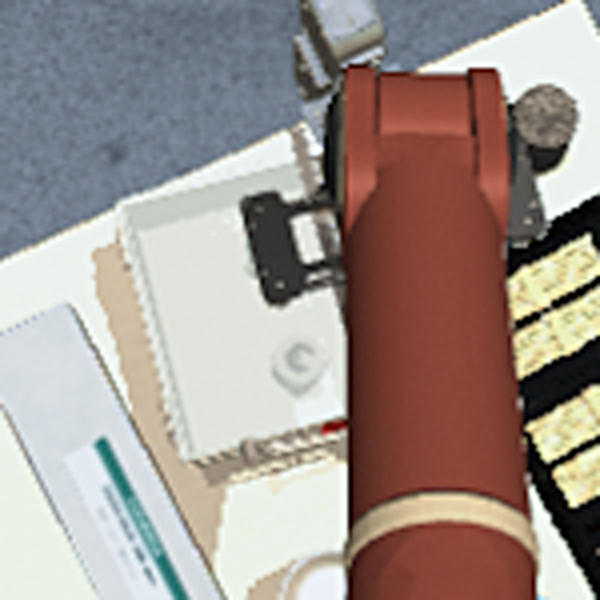

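The lid is up about 0.5 rad with the bar in the jaws at (290,435) in the scene crop. The green cap is at (395,485). Next I carry it on to 1.2.

```bash
python3 -m pendant '[[-0.0175,0,0.0111,0,0,0,0],[-0.0337,0,0.024,0,0,0,0],[-0.0486,0,0.0384,0,0,0,0],[-0.0619,0,0.0542,0,0,0,0],[-0.0736,0,0.0712,0,0,0,0],[-0.0836,0,0.0894,0,0,0,0],[-0.0917,0,0.1084,0,0,0,0],[-0.0917,0,0.1084,0,0,0,0]]';python3 -c "
from h import *
go(.5601,-.0614,.1184)
s,t=cam('scene'),cam('top');crop(s,'s10',260,80,120,120,5); crop(t,'t10',260,120,150,150,4)"
```

```text
time_s: 10.8
ee_pos: [0.528, 0.0688, 0.3117]
tcp_rot: [-3.048, 1.567, -1.242]
ft_force: [-5.2, -4.8, 10.1]
grip_width: 0.0093
t 10.8 p [0.528  0.0688 0.3117] F [-5.16 -4.76 10.07] g 0.0093 
q [-0.181  0.348  0.011  1.615  0.     1.177  1.636]
[[ 0.001 -0.972 -0.234]
 [-0.004 -0.234  0.972]
 [-1.    -0.    -0.004]]
tool shift [ 0.1939 -0.0007 -0.1333]
```

View pics/s10.png

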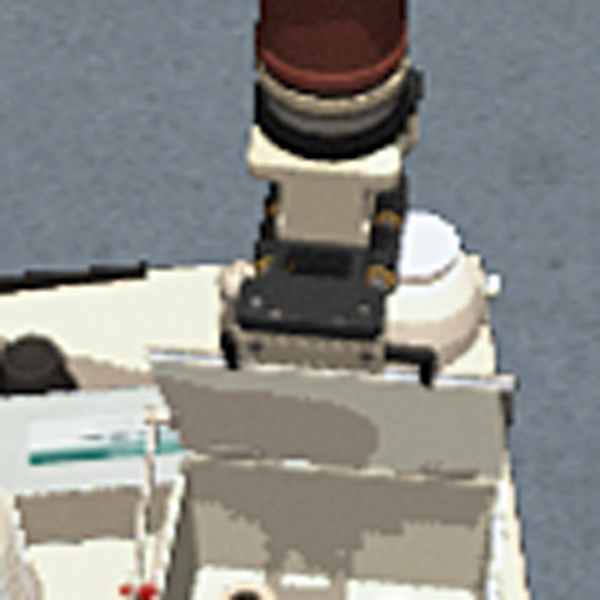

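View pics/t10.png

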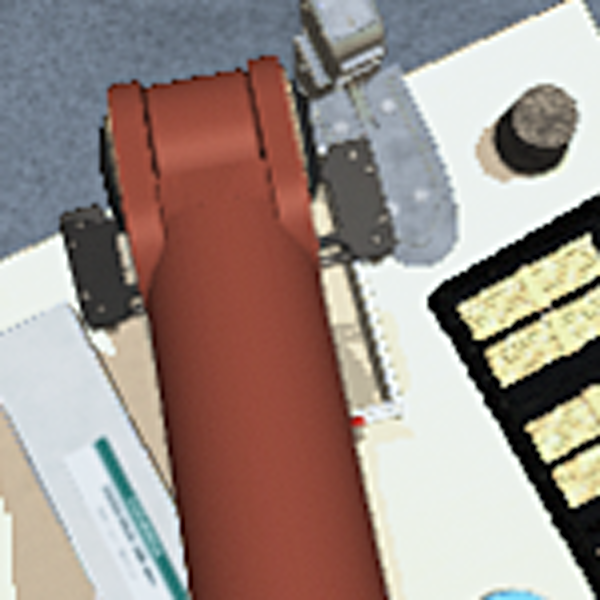

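Lid at about 1.2. The jaws hold the bar at (330,345) in the crop, and the red stay foot is at (145,590), still on the rail. The 10 N upward force says the bar sits about 3 mm higher than my arc, so I add that.

```bash
python3 -m pendant '[[-0.003,0,0,0,0,0,0],[-0.0055,0,0.0099,0,0,0,0],[-0.009,0,0.0198,0,0,0,0],[-0.0115,0,0.0299,0,0,0,0],[-0.0125,0,0.036,0,0,0,0],[-0.0133,0,0.039,0,0,0,0],[-0.0133,0,0.039,0,0,0,0]]';python3 -c "
from h import *
go(.5601,-.0614,.1184)
s,t=cam('scene'),cam('top');crop(s,'s11',260,80,120,120,5)"
```

```text
time_s: 11.48
ee_pos: [0.5181, 0.1094, 0.322]
tcp_rot: [1.216, 1.568, 3.023]
ft_force: [-4.9, -3.2, 3.8]
grip_width: 0.0093
t 11.48 p [0.5181 0.1094 0.322 ] F [-4.89 -3.17  3.83] g 0.0093 
q [-2.460e-01  3.380e-01 -4.000e-03  1.601e+00  1.000e-03  1.205e+00
  1.558e+00]
[[-0.002 -0.972 -0.235]
 [ 0.    -0.235  0.972]
 [-1.     0.002  0.001]]
tool shift [ 0.2035 -0.0012 -0.1761]
```

View pics/s11.png

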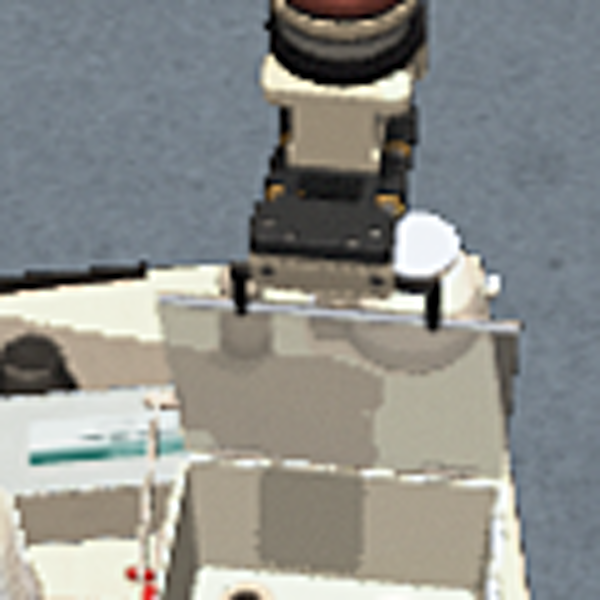

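```bash
python3 -c "
from h import *
s,t=cam('scene'),cam('top')
for c,n,x,y in((s,'s12',265,160,),(t,'t12',325,190)):
  cv2.imwrite('pics/%s.png'%n,cv2.resize(c['frame'][y:y+60,x:x+60],None,fx=10,fy=10,interpolation=cv2.INTER_NEAREST))"
```

```text
(no output)
```

View pics/s12.png

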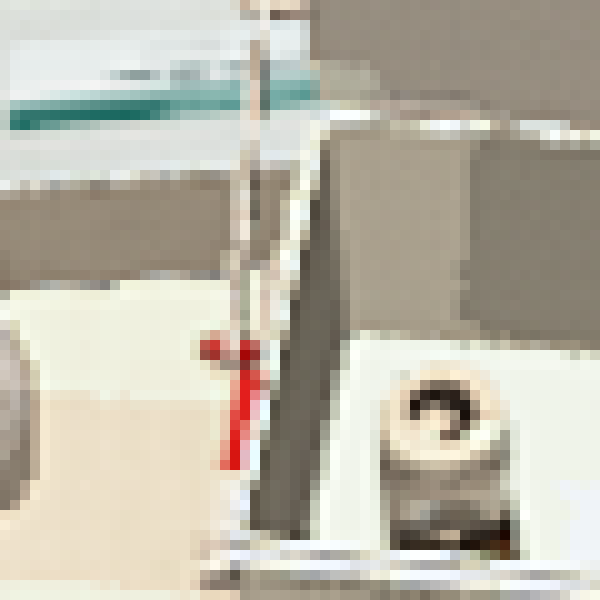

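View pics/t12.png

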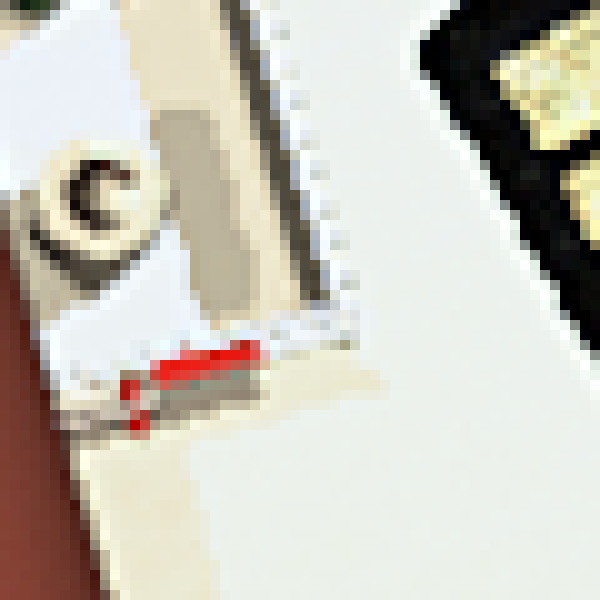

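The foot (top crop, (135,405)) has passed the hinge-side end of the red ramp (155–260, 360). I let the lid down slowly, still gripped.

```bash
python3 -m pendant '[[0.0005,0,-0.003,0,0,0,0],[0.001,0,-0.006,0,0,0,0],[0.0015,0,-0.009,0,0,0,0],[0.002,0,-0.011,0,0,0,0],[0.0025,0,-0.013,0,0,0,0],[0.0025,0,-0.013,0,0,0,0]]';python3 -c "
from h import *
go(.5601,-.0614,.1184)
s,t=cam('scene'),cam('top')
for c,n,x,y in((s,'s13',265,160,),(t,'t13',325,190)):
  cv2.imwrite('pics/%s.png'%n,cv2.resize(c['frame'][y:y+60,x:x+60],None,fx=10,fy=10,interpolation=cv2.INTER_NEAREST))"
```

```text
time_s: 12.18
ee_pos: [0.5217, 0.0952, 0.3192]
tcp_rot: [1.26, 1.569, 3.065]
ft_force: [-5.0, -2.0, 5.4]
grip_width: 0.009
t 12.18 p [0.5217 0.0952 0.3192] F [-5.04 -2.    5.39] g 0.009 
q [-2.230e-01  3.410e-01  2.000e-03  1.604e+00 -1.000e-03  1.198e+00
  1.585e+00]
[[-0.002 -0.973 -0.232]
 [ 0.    -0.232  0.973]
 [-1.     0.002  0.001]]
tool shift [ 0.2007 -0.0015 -0.1614]
```

View pics/s13.png

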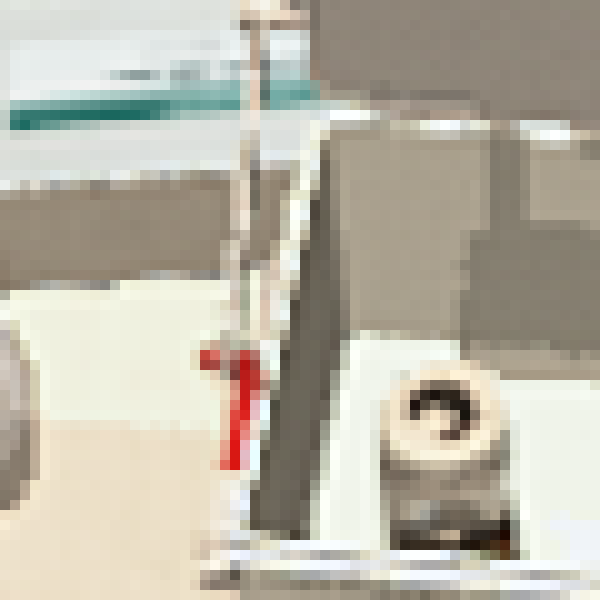

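View pics/t13.png

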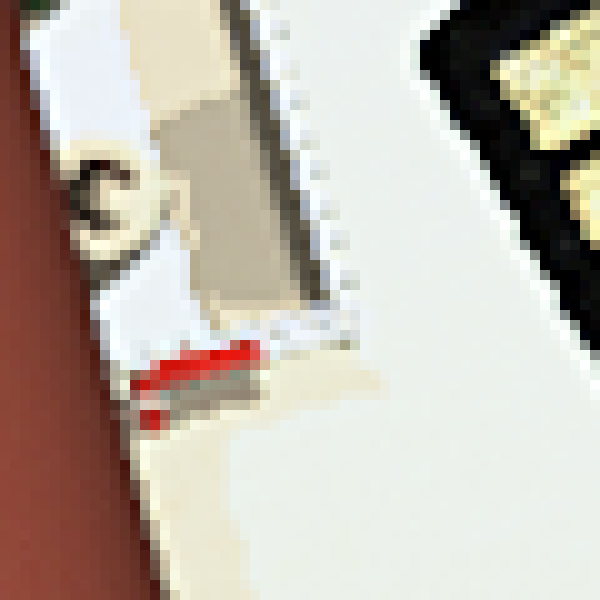

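```bash
python3 -m pendant '[[0.0003,0,-0.0015,0,0,0,0],[0.0006,0,-0.003,0,0,0,0],[0.0006,0,-0.003,0,0,0,0]]';python3 -m pendant '[[0.0003,0,-0.0015,0,0,0,0],[0.0006,0,-0.003,0,0,0,0],[0.0006,0,-0.003,0,0,0,0]]';python3 -c "
from h import *
go(.5601,-.0614,.1184)
s,t=cam('scene'),cam('top')
for c,n,x,y in((s,'s14',265,160,),(t,'t14',325,190)):
  cv2.imwrite('pics/%s.png'%n,cv2.resize(c['frame'][y:y+60,x:x+60],None,fx=10,fy=10,interpolation=cv2.INTER_NEAREST))"
```

```text
time_s: 12.53
ee_pos: [0.5221, 0.0935, 0.3188]
tcp_rot: [0.683, 1.568, 2.489]
ft_force: [-5.0, -0.6, 5.4]
grip_width: 0.0092
time_s: 12.78
ee_pos: [0.5224, 0.0922, 0.3185]
tcp_rot: [0.348, 1.566, 2.155]
ft_force: [-5.5, 1.2, 6.2]
grip_width: 0.0092
t 12.78 p [0.5224 0.0922 0.3185] F [-5.48  1.19  6.21] g 0.0092 
q [-2.140e-01  3.420e-01  1.000e-03  1.605e+00 -6.000e-03  1.196e+00
  1.597e+00]
[[-0.003 -0.972 -0.234]
 [ 0.004 -0.234  0.972]
 [-1.     0.002  0.005]]
tool shift [ 0.1993 -0.001  -0.1591]
```

View pics/s14.png

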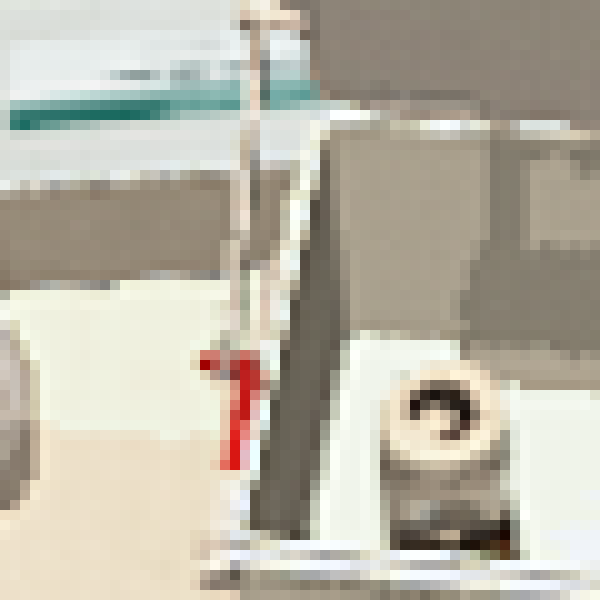

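The hinge-ward push on the tool has risen to 2–3 N while the tool lags its command, and the foot has not moved. So the stay is carrying the lid at about 1.32. Next I open a little at a time and check.

```bash
python3 -m pendant '[[0,0,0,0,0,0,0.13],[0,0,0,0,0,0,0.16],[0,0,0,0,0,0,0.2],[0,0,0,0,0,0,0.22]]';python3 -c "
from h import *
go(.5224,.0922,.42)
s,t=cam('scene'),cam('top')
crop(s,'s15',260,70,120,120,5)"
```

```text
time_s: 13.22
ee_pos: [0.5248, 0.0896, 0.3179]
tcp_rot: [-1.573, 1.569, 0.232]
ft_force: [0.7, 0.3, -0.2]
grip_width: 0.0197
t 13.22 p [0.5248 0.0896 0.3179] F [ 0.73  0.28 -0.19] g 0.0197 
q [-2.130e-01  3.440e-01  4.000e-03  1.605e+00 -1.000e-03  1.192e+00
  1.597e+00]
[[ 0.002 -0.973 -0.232]
 [ 0.    -0.232  0.973]
 [-1.    -0.002 -0.   ]]
tool shift [-0.1021  0.0016  0.0031]
```

View pics/s15.png

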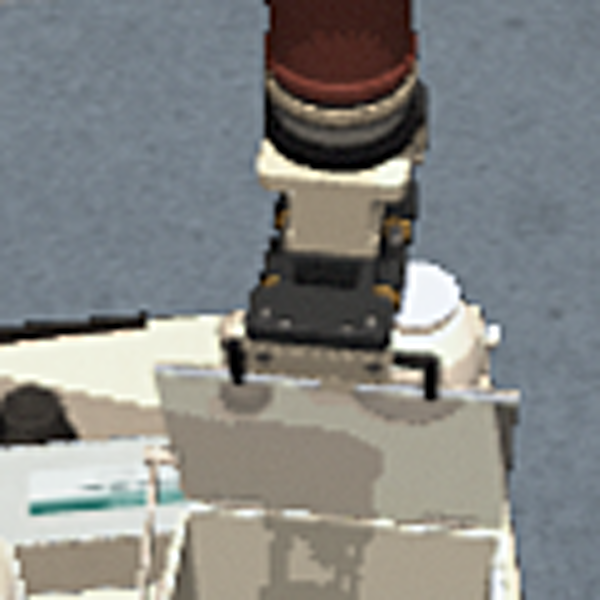

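```bash
python3 -m pendant '[[-0.004,0,0.002,0,0,0,0.24],[-0.012,0,0.002,0,0,0,0.24],[-0.025,0,0.002,0,0,0,0.24],[-0.05,0,0.002,0,0,0,0.24],[-0.08,0,0.002,0,0,0,0.24],[-0.1,0,0.002,0,0,0,0.24],[-0.1,0,0.002,0,0,0,0.24]]';python3 -c "
from h import *
st()
s,t=cam('scene'),cam('top')
crop(s,'s16',250,90,140,140,5);crop(t,'t16',250,120,140,140,5)"
```

```text
time_s: 13.9
ee_pos: [0.5255, 0.0912, 0.4237]
tcp_rot: [-1.643, 1.56, 0.162]
ft_force: [0.4, 0.3, 1.2]
grip_width: 0.022
t 13.9 p [0.5255 0.0912 0.4237] F [0.41 0.35 1.18] g 0.022 
q [-0.219  0.294  0.008  1.385 -0.002  1.452  1.594]
[[ 0.011 -0.973 -0.232]
 [ 0.002 -0.232  0.973]
 [-1.    -0.011 -0.001]]
```

View pics/s16.png

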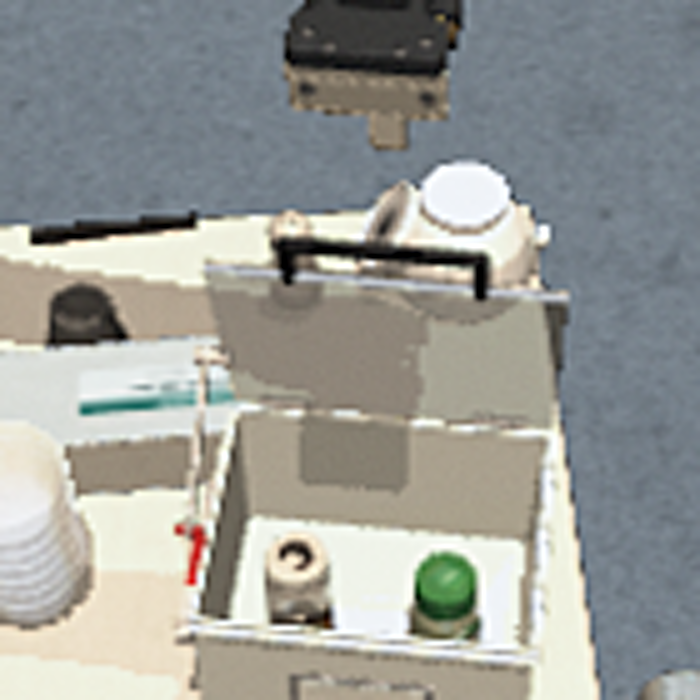

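View pics/t16.png

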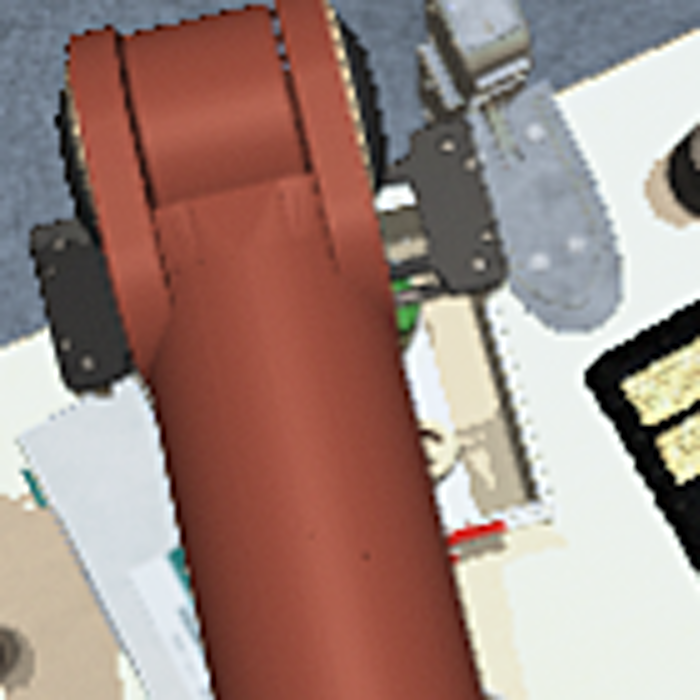

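Run:
```python
from h import *
s,t=cam("scene"),cam("top")
for (x,y,z0),uv in(((.36,.316,.038),(308,79)),((.5573,-.0569,.172),(313.3,153.3))):
    for h in (.15,.2,.25,.3,.35): print(h,proj(s,[x,y,z0+h]).round(0),uv)
S=lambda x,y:(250+(x+.5)/5-.5,90+(y+.5)/5-.5)
print("green",onz(s,S(446,570),.107))
print("bar mid",tri(t,(0,0),s,(0,0))[1], onz(s,S(382,248),.33))
```

```text
0.15 [[306. 112.]] (308, 79)
0.2 [[306. 101.]] (308, 79)
0.25 [[305.  89.]] (308, 79)
0.3 [[304.  76.]] (308, 79)
0.35 [[303.  62.]] (308, 79)
0.15 [[320. 186.]] (313.3, 153.3)
0.2 [[319. 173.]] (313.3, 153.3)
0.25 [[319. 160.]] (313.3, 153.3)
0.3 [[318. 145.]] (313.3, 153.3)
0.35 [[318. 129.]] (313.3, 153.3)
green [0.57684299 0.0478596  0.107     ]
bar mid 0.5837005891698658 [0.51833121 0.09269232 0.33      ]
```

The lid stands open alone, with the foot behind the red catch at (190,530). The mill is upright behind it. The green cap is at (446,570), which puts the jar at about (0.577, 0.047). Next I turn the tool a quarter to put the jaws along the bin's y.

```bash
python3 -m pendant '[[0,-0.01,-0.015,0.12,0,0,0.65],[0,-0.02,-0.03,0.245,0,0,0.65],[0,-0.03,-0.045,0.37,0,0,0.65],[0,-0.04,-0.06,0.495,0,0,0.65],[0,-0.04,-0.075,0.62,0,0,0.65],[0,-0.04,-0.075,0.745,0,0,0.65],[0,-0.04,-0.075,0.87,0,0,0.65],[0,-0.04,-0.075,0.99,0,0,0.65],[0,-0.04,-0.075,1.11,0,0,0.65],[0,-0.04,-0.075,1.23,0,0,0.65]]'; python3 -m pendant '[[0,0,0,0.12,0,0,0.65],[0,0,0,0.24,0,0,0.65],[0,0,0,0.341,0,0,0.65],[0,0,0,0.341,0,0,0.65]]'; python3 -c "
from h import *
st()
s,t=cam('scene'),cam('top')
crop(s,'s17',250,90,140,140,5);crop(t,'t17',250,120,140,140,5)"
```

```text
time_s: 14.93
ee_pos: [0.5792, 0.0274, 0.4164]
tcp_rot: [2.687, 1.567, -3.027]
ft_force: [0.5, 0.1, 0.6]
grip_width: 0.0604
time_s: 15.27
ee_pos: [0.5793, 0.0276, 0.4165]
tcp_rot: [3.086, 1.567, -2.965]
ft_force: [0.9, -0.7, -0.0]
grip_width: 0.0603
t 15.27 p [0.5793 0.0276 0.4165] F [ 0.86 -0.75 -0.04] g 0.0603 
q [-0.305  0.404  0.365  1.267 -0.14   1.499  0.275]
[[-0.003 -0.23   0.973]
 [-0.001  0.973  0.23 ]
 [-1.     0.    -0.003]]
```

View pics/s17.png

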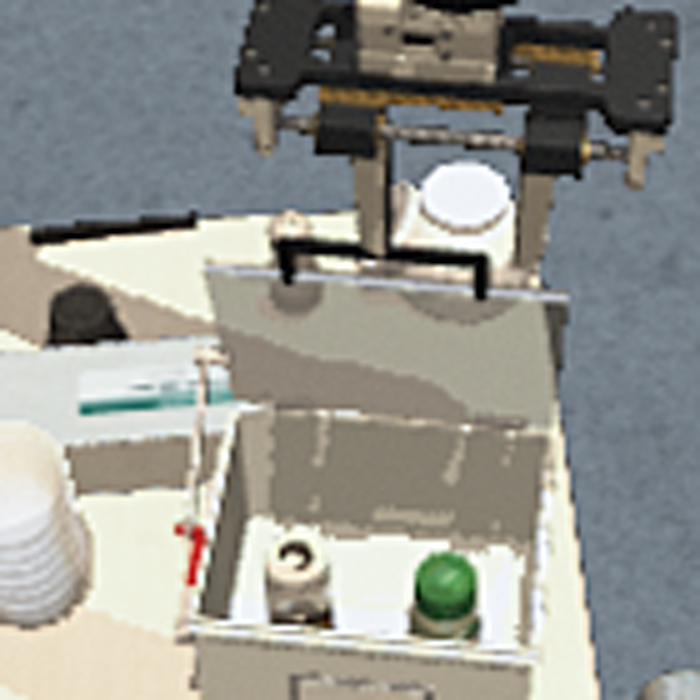

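View pics/t17.png

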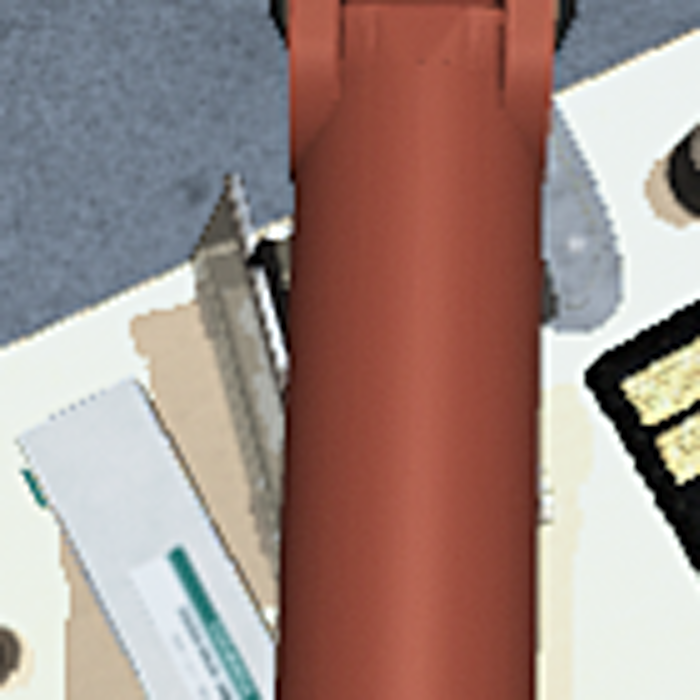

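```bash
python3 -m pendant '[[0,0.008,0.001,0,0,0.08,0.65],[0,0.016,0.002,0,0,0.17,0.65],[0,0.023,0.0025,0,0,0.25,0.65],[0,0.023,0.0025,0,0,0.25,0.65],[0,0.023,0.0025,0,0,0.25,0.65]]'; python3 -c "
from h import *
go(.5764,.0506,.17)
go(.5764,.0506,.064)
s,t=cam('scene'),cam('top')
crop(s,'s18',250,60,140,140,5);crop(t,'t18',250,120,140,140,5)
print(onz(s,(250+446.5/5-.5,90+570.5/5-.5),.107))"
```

```text
time_s: 15.78
ee_pos: [0.5768, 0.0492, 0.4174]
tcp_rot: [1.576, 1.322, 1.809]
ft_force: [0.3, 0.1, -0.2]
grip_width: 0.0606
t 15.78 p [0.5768 0.0492 0.4174] F [ 0.3   0.09 -0.17] g 0.0606 
q [-0.174  0.43   0.312  1.242 -0.361  1.578  0.364]
[[-0.058 -0.224  0.973]
 [ 0.239  0.943  0.231]
 [-0.969  0.246 -0.001]]
tool shift [ 2.401e-01 -5.940e-02  2.000e-04]
t 15.78 p [0.5768 0.0492 0.4174] F [ 0.3   0.09 -0.17] g 0.0606 
q [-0.174  0.43   0.312  1.242 -0.361  1.578  0.364]
[[-0.058 -0.224  0.973]
 [ 0.239  0.943  0.231]
 [-0.969  0.246 -0.001]]
tool shift [ 0.3429 -0.0855  0.0004]
[0.57684299 0.0478596  0.107     ]
```

View pics/s18.png

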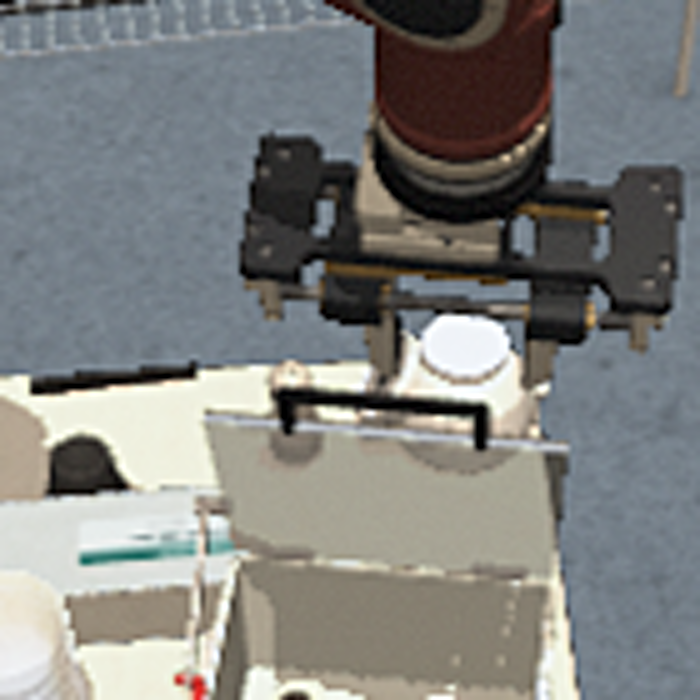

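View pics/t18.png

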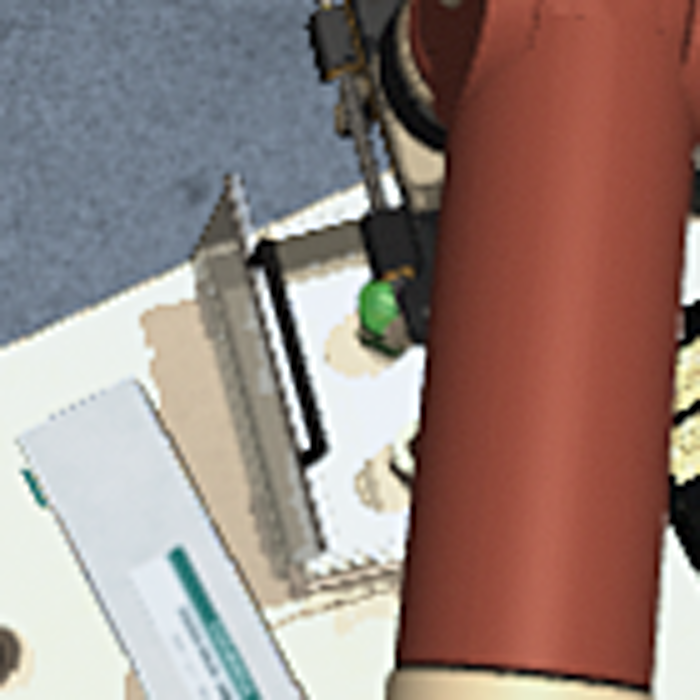

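The tilt takes the wrist well clear of the lid: the bar is at (290,370) in the top crop and the arm's edge at about 430. Next I go down to just above the rim.

```bash
python3 -m pendant '[[0.02,-0.005,0,0,0,0,0.65],[0.05,-0.012,0,0,0,0,0.65],[0.09,-0.022,0,0,0,0,0.65],[0.13,-0.032,0,0,0,0,0.65],[0.17,-0.042,0,0,0,0,0.65],[0.21,-0.052,0,0,0,0,0.65],[0.235,-0.058,0,0,0,0,0.65],[0.24,-0.0592,0,0,0,0,0.65],[0.24,-0.0592,0,0,0,0,0.65]]'; python3 -c "
from h import *
go(.5764,.0506,.064)
s,t=cam('scene'),cam('top')
crop(s,'s19',250,90,140,140,5);crop(t,'t19',250,120,140,140,5)"
```

```text
time_s: 16.63
ee_pos: [0.5755, 0.0537, 0.1697]
tcp_rot: [1.584, 1.32, 1.82]
ft_force: [0.3, -0.7, 0.9]
grip_width: 0.0605
t 16.63 p [0.5755 0.0537 0.1697] F [ 0.32 -0.73  0.86] g 0.0605 
q [-0.156  0.601  0.255  1.668 -0.453  1.017  0.564]
[[-0.061 -0.226  0.972]
 [ 0.241  0.942  0.234]
 [-0.969  0.248 -0.003]]
tool shift [ 0.1016 -0.0294  0.0005]
```

View pics/s19.png

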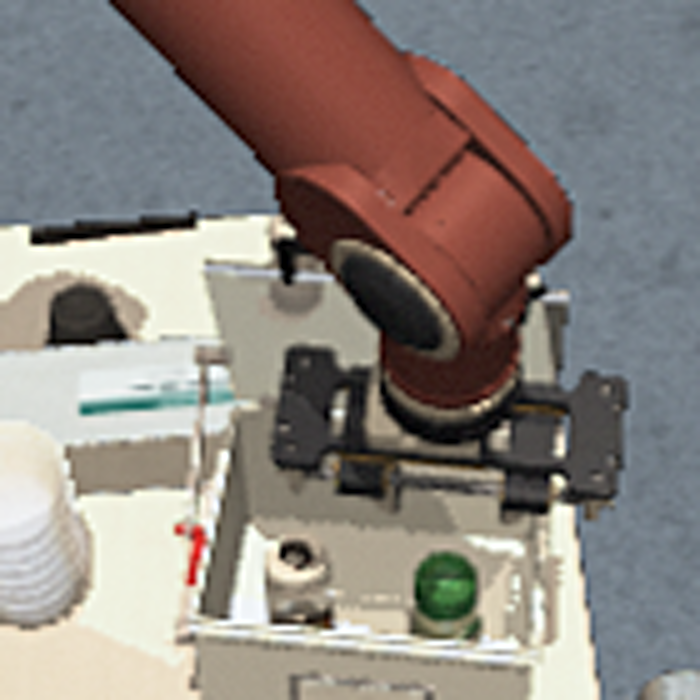

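View pics/t19.png

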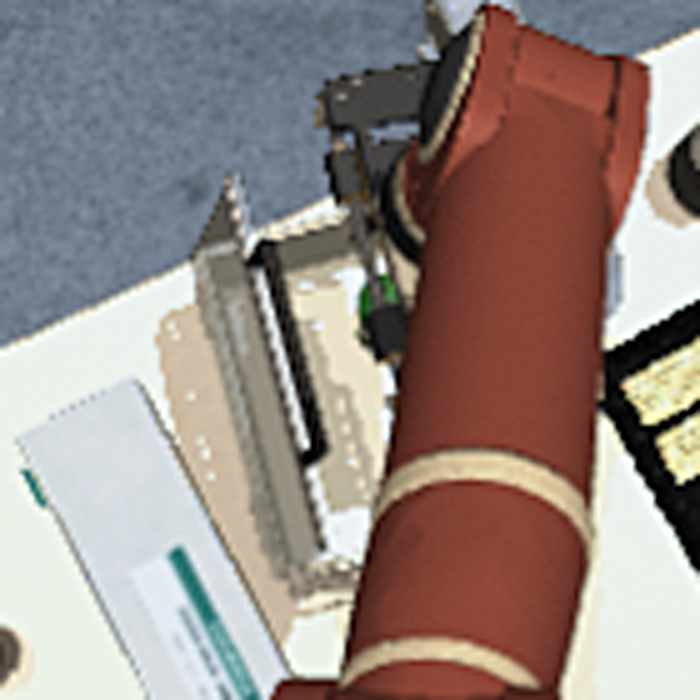

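```bash
python3 -m pendant '[[0.02,-0.0065,0,0,0,0,0.65],[0.04,-0.012,0,0,0,0,0.65],[0.06,-0.0175,0,0,0,0,0.65],[0.075,-0.0215,0,0,0,0,0.65],[0.085,-0.0245,0,0,0,0,0.65]]';python3 -m pendant '[[0.008,-0.0025,0,0,0,0,0.65],[0.0166,-0.0049,0,0,0,0,0.65],[0.0166,-0.0049,0,0,0,0,0.65]]'; python3 -c "
from h import *
go(.5764,.0506,.064)
s,t=cam('scene'),cam('top')
crop(s,'s20',250,90,140,140,5)"
```

```text
time_s: 17.15
ee_pos: [0.5785, 0.05, 0.0835]
tcp_rot: [1.557, 1.322, 1.792]
ft_force: [0.5, -0.6, 0.1]
grip_width: 0.0602
time_s: 17.4
ee_pos: [0.5772, 0.0491, 0.0647]
tcp_rot: [1.572, 1.321, 1.807]
ft_force: [-0.2, -0.2, 0.3]
grip_width: 0.0604
t 17.4 p [0.5772 0.0491 0.0647] F [-0.19 -0.2   0.34] g 0.0604 
q [-0.111  0.737  0.198  1.752 -0.529  0.807  0.672]
[[-0.058 -0.225  0.973]
 [ 0.241  0.943  0.232]
 [-0.969  0.247 -0.   ]]
tool shift [ 0.0011  0.0014 -0.0004]
```

View pics/s20.png

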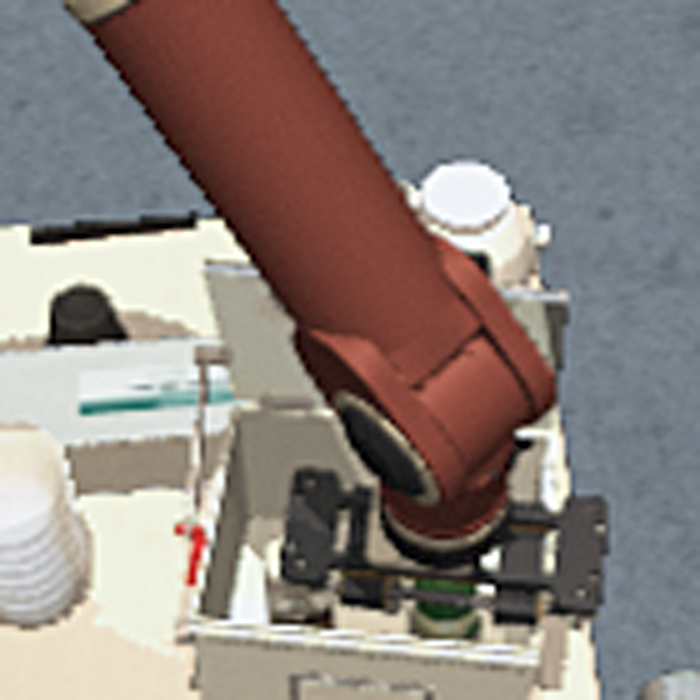

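```bash
python3 -m pendant '[[0,0.001,0,0,0,0,0.3],[0,0.001,0,0,0,0,0.3],[0,0.001,0,0,0,0,0.3],[0,0.001,0,0,0,0,0.3],[0,0.001,0,0,0,0,0.3],[0,0.001,0,0,0,0,0.3]]' 20; python3 -c "
from h import *
go(.5764,.0506,.064)"
```

```text
time_s: 18.0
ee_pos: [0.5773, 0.0502, 0.0661]
tcp_rot: [1.568, 1.321, 1.802]
ft_force: [-2.0, -0.8, 4.4]
grip_width: 0.0456
t 18.0 p [0.5773 0.0502 0.0661] F [-1.95 -0.76  4.38] g 0.0456 
q [-0.113  0.734  0.198  1.752 -0.529  0.808  0.67 ]
[[-0.057 -0.225  0.973]
 [ 0.241  0.942  0.232]
 [-0.969  0.248  0.001]]
tool shift [ 0.0022  0.     -0.0007]
```

```bash
python3 -m pendant '[[0,0,0,0,0,0,0.3],[0,0,0,0,0,0,0.3],[0,0,0,0,0,0,0.3]]'; python3 -c "
from h import *
go(.5764,.0506,.064)
s,t=cam('scene'),cam('top')
crop(s,'s21',280,170,100,80,8);crop(t,'t21',290,140,80,80,8)"
```

```text
time_s: 18.25
ee_pos: [0.5772, 0.0502, 0.0661]
tcp_rot: [1.568, 1.321, 1.802]
ft_force: [-1.3, 0.3, 6.2]
grip_width: 0.0459
t 18.25 p [0.5772 0.0502 0.0661] F [-1.31  0.26  6.21] g 0.0459 
q [-0.113  0.734  0.198  1.752 -0.529  0.808  0.67 ]
[[-0.057 -0.225  0.973]
 [ 0.241  0.942  0.232]
 [-0.969  0.248  0.001]]
tool shift [ 0.0022  0.     -0.0007]
```

View pics/s21.png

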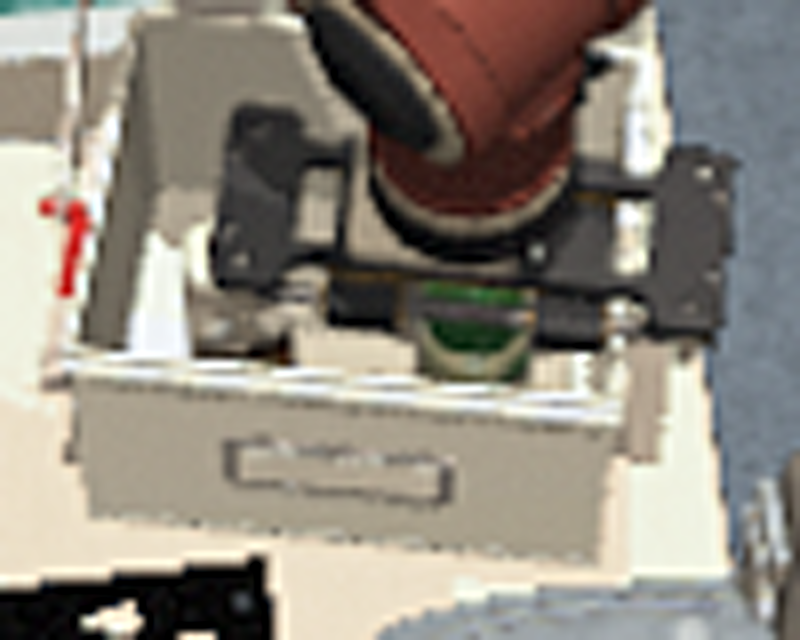

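View pics/t21.png

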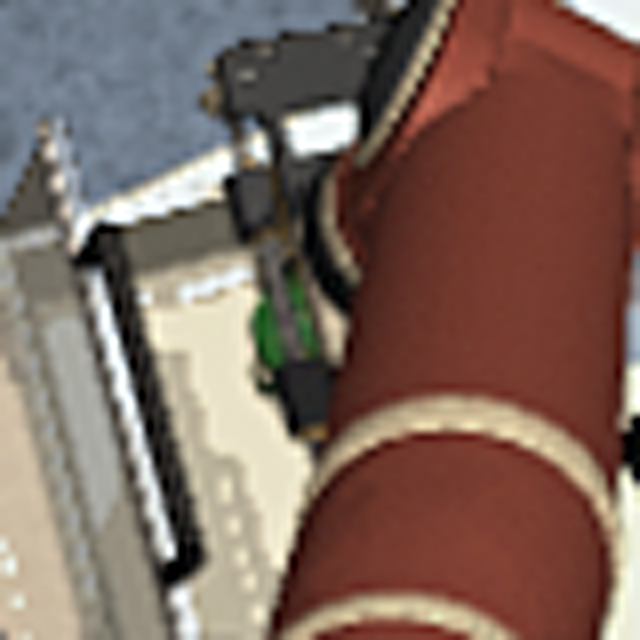

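Width reads 45.9 mm instead of about 41, with 6 N pushing up, so the jar may be cocked on its edge. I raise it slightly so the pads can square it, then look.

```bash
python3 -m pendant '[[-0.005,0.0012,0,0,0,0,0.3],[-0.01,0.0025,0,0,0,0,0.3],[-0.01,0.0025,0,0,0,0,0.3],[-0.01,0.0025,0,0,0,0,0.3]]'; python3 -c "
from h import *
s,_=st();print(s['moment'])
s,t=cam('scene'),cam('top')
crop(s,'s22',280,170,100,80,8)"
```

```text
time_s: 18.68
ee_pos: [0.577, 0.0499, 0.0758]
tcp_rot: [1.57, 1.321, 1.805]
ft_force: [-0.3, -0.1, -2.0]
grip_width: 0.0459
t 18.68 p [0.577  0.0499 0.0758] F [-0.3  -0.08 -2.01] g 0.0459 
q [-0.118  0.721  0.205  1.747 -0.521  0.827  0.66 ]
[[-0.057 -0.225  0.973]
 [ 0.24   0.943  0.232]
 [-0.969  0.247  0.   ]]
[-0.38814453  0.01073948  0.0353717 ]
```

View pics/s22.png

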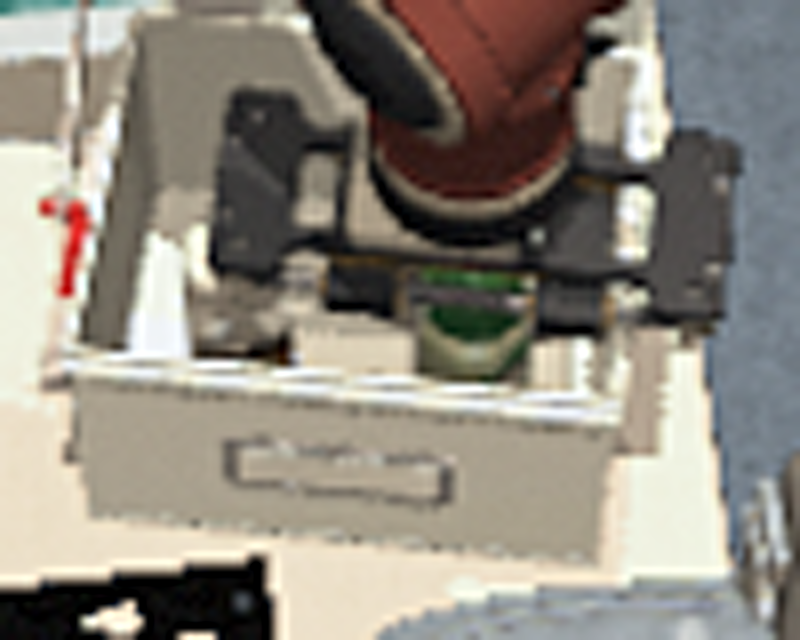

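```bash
python3 -m pendant '[[0.005,-0.0012,0,0,0,0,0.3],[0.009,-0.0023,0,0,0,0,0.3],[0.009,-0.0023,0,0,0,0,0.3],[0.009,-0.0023,0,0,0,0,0.45],[0.009,-0.0023,0,0,0,0,0.5],[0.009,-0.0023,0,0,0,0,0.65],[0.009,-0.0023,0,0,0,0,0.65]]'; python3 -m pendant '[[-0.02,0.005,0,0,0,0,0.65],[-0.06,0.015,0,0,0,0,0.65],[-0.1,0.025,0,0,0,0,0.65],[-0.13,0.032,0,0,0,0,0.65],[-0.13,0.032,0,0,0,0,0.65]]'; python3 -c "
from h import *
s,_=st()
s,t=cam('scene'),cam('top')
crop(s,'s23',280,170,100,80,8);crop(t,'t23',290,140,80,80,8)"
```

```text
time_s: 19.37
ee_pos: [0.5772, 0.0502, 0.0665]
tcp_rot: [1.57, 1.321, 1.804]
ft_force: [-0.6, 0.4, -0.0]
grip_width: 0.0555
time_s: 19.78
ee_pos: [0.5816, 0.0484, 0.2077]
tcp_rot: [1.512, 1.324, 1.747]
ft_force: [0.7, -0.4, 0.2]
grip_width: 0.0605
t 19.78 p [0.5816 0.0484 0.2077] F [ 0.65 -0.44  0.19] g 0.0605 
q [-0.158  0.561  0.273  1.621 -0.436  1.084  0.542]
[[-0.043 -0.228  0.973]
 [ 0.241  0.943  0.231]
 [-0.97   0.244  0.014]]
```

View pics/s23.png

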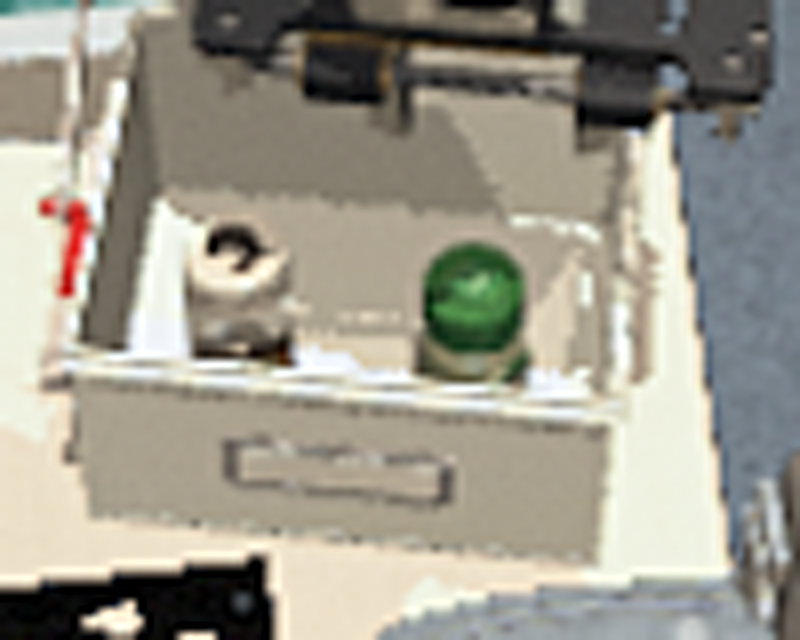

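View pics/t23.png

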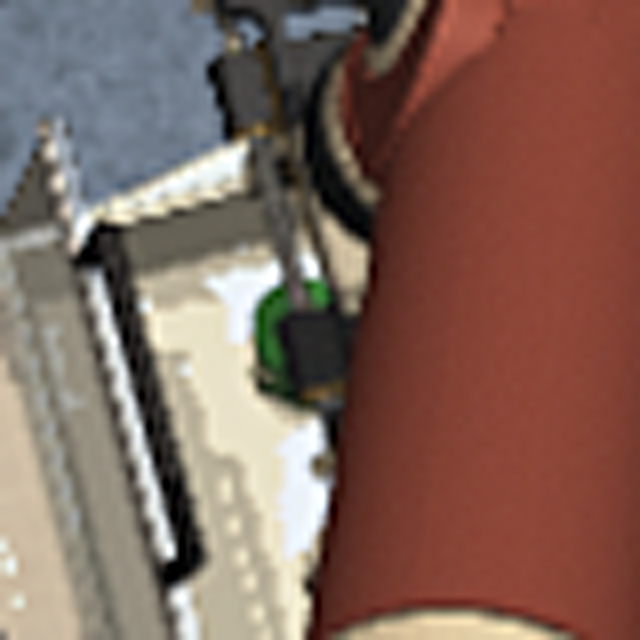

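```bash
python3 -c "
from h import *
s=cam('scene')
cv2.imwrite('pics/s24.png',cv2.resize(s['frame'][190:225,295:350],None,fx=14,fy=14,interpolation=cv2.INTER_NEAREST))
t0=cv2.imread('pics/top0.png');cv2.imwrite('pics/t24.png',cv2.resize(t0[165:225,310:350],None,fx=10,fy=10,interpolation=cv2.INTER_NEAREST))"
```

```text
(no output)
```

View pics/s24.png

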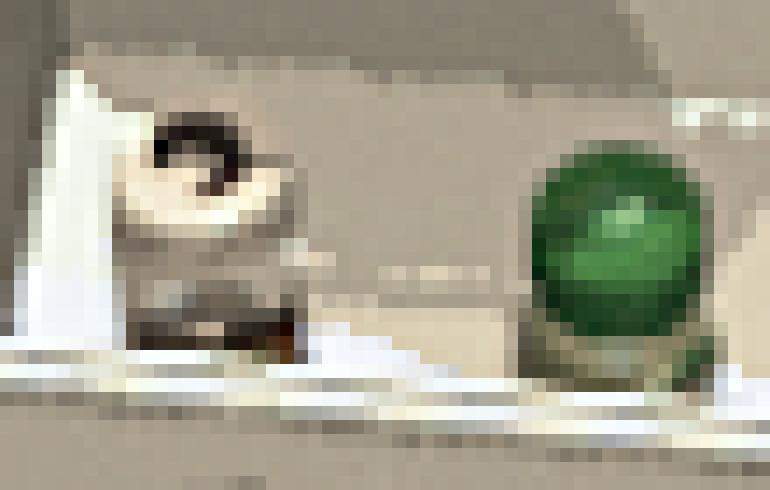

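View pics/t24.png

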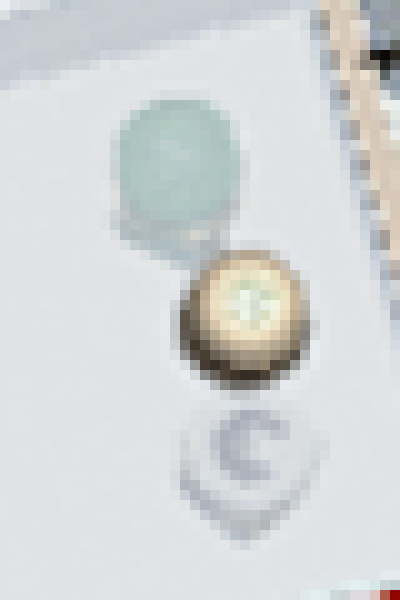

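```bash
python3 -c "
from h import *
s=cam('scene')
print(onz(s,(338.6,204.5),.107))
go(.5764,.0506,.09)"
```

```text
[0.57739943 0.04443615 0.107     ]
t 19.98 p [0.5763 0.0492 0.1993] F [-0.66  0.48  0.35] g 0.0603 
q [-0.158  0.569  0.27   1.632 -0.436  1.081  0.543]
[[-0.06  -0.224  0.973]
 [ 0.241  0.942  0.232]
 [-0.969  0.248 -0.002]]
tool shift [ 0.1062 -0.0258  0.0007]
```

The jar bodies are not round; the corners stick out past the cap. That explains the 45.9 mm, a grip across the corners. I will take the round cap instead, with only the finger ends on it and the TCP at z about 0.090.

```bash
python3 -m pendant '[[0.02,-0.006,0,0,0,0,0.65],[0.05,-0.014,0,0,0,0,0.65],[0.08,-0.022,0,0,0,0,0.65],[0.1,-0.028,0,0,0,0,0.65],[0.1054,-0.0292,0,0,0,0,0.65],[0.1054,-0.0292,0,0,0,0,0.65]]' 25; python3 -m pendant '[[0,0,0,0,0,0,0.3],[0,0,0,0,0,0,0.3],[0,0,0,0,0,0,0.3],[0,0,0,0,0,0,0.3],[0,0,0,0,0,0,0.3],[0,0,0,0,0,0,0.3]]' 25; python3 -c "
from h import *
st()
s,t=cam('scene'),cam('top')
crop(s,'s25',280,170,100,80,8)"
```

```text
time_s: 20.48
ee_pos: [0.5755, 0.0469, 0.0881]
tcp_rot: [1.598, 1.319, 1.831]
ft_force: [-0.1, -0.5, 1.1]
grip_width: 0.0605
time_s: 20.98
ee_pos: [0.5785, 0.0468, 0.0923]
tcp_rot: [1.562, 1.321, 1.796]
ft_force: [-0.6, -1.5, 5.2]
grip_width: 0.0395
t 20.98 p [0.5785 0.0468 0.0923] F [-0.6  -1.46  5.22] g 0.0395 
q [-0.12   0.699  0.218  1.733 -0.511  0.861  0.651]
[[-0.055 -0.225  0.973]
 [ 0.241  0.942  0.232]
 [-0.969  0.247  0.002]]
```

View pics/s25.png

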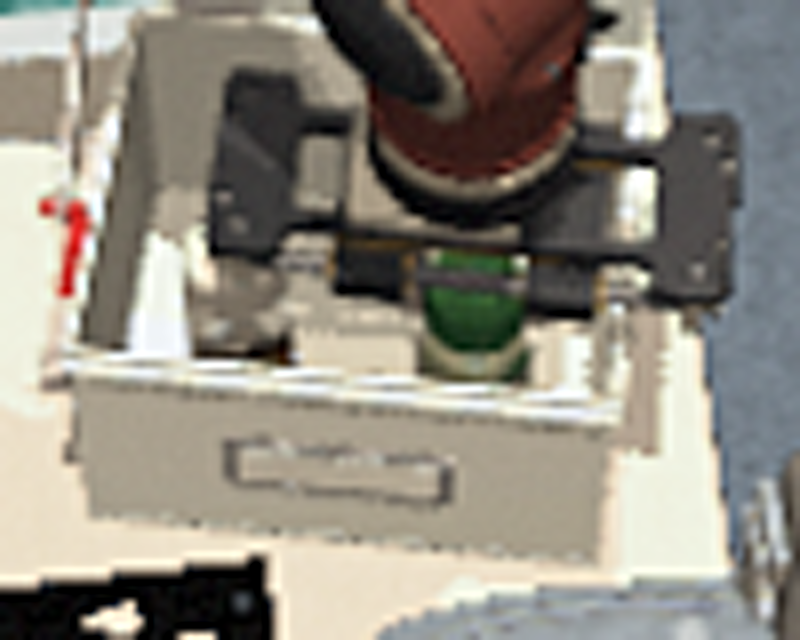

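Width 39.5 mm matches the cap. Lifting straight out.

```bash
python3 -m pendant '[[-0.005,0.0012,0,0,0,0,0.3],[-0.012,0.003,0,0,0,0,0.3],[-0.025,0.0063,0,0,0,0,0.3],[-0.045,0.0115,0,0,0,0,0.3],[-0.07,0.018,0,0,0,0,0.3],[-0.1,0.0255,0,0,0,0,0.3],[-0.13,0.033,0,0,0,0,0.3],[-0.155,0.0395,0,0,0,0,0.3],[-0.165,0.042,0,0,0,0,0.3],[-0.165,0.042,0,0,0,0,0.3]]'; python3 -c "
from h import *
st()
s,t=cam('scene'),cam('top')
crop(s,'s26',260,110,120,120,6);crop(t,'t26',280,100,100,120,6)"
```

```text
time_s: 21.92
ee_pos: [0.579, 0.0464, 0.2639]
tcp_rot: [1.549, 1.322, 1.784]
ft_force: [0.6, 1.3, -2.5]
grip_width: 0.0398
t 21.92 p [0.579  0.0464 0.2639] F [ 0.64  1.27 -2.53] g 0.0398 
q [-0.167  0.51   0.293  1.542 -0.405  1.216  0.493]
[[-0.052 -0.226  0.973]
 [ 0.24   0.943  0.232]
 [-0.969  0.246  0.005]]
```

View pics/s26.png

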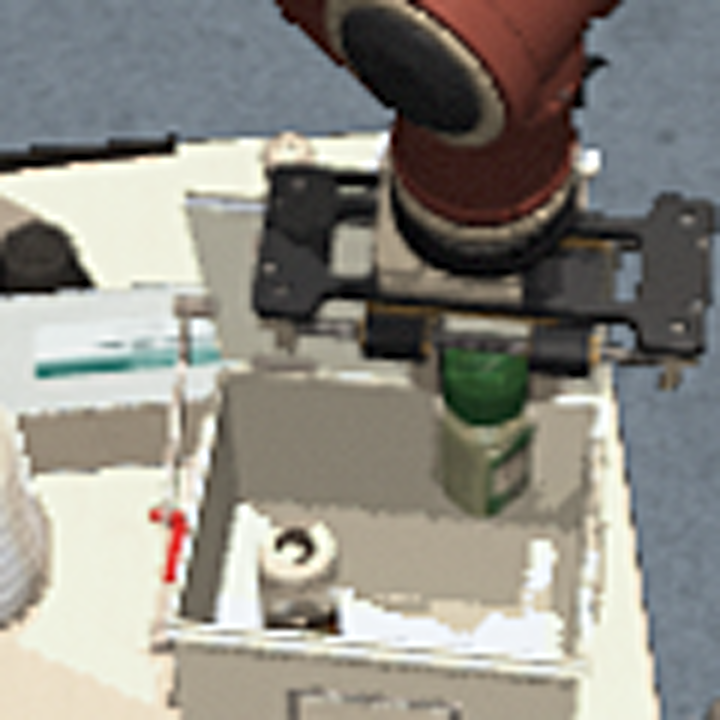

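View pics/t26.png

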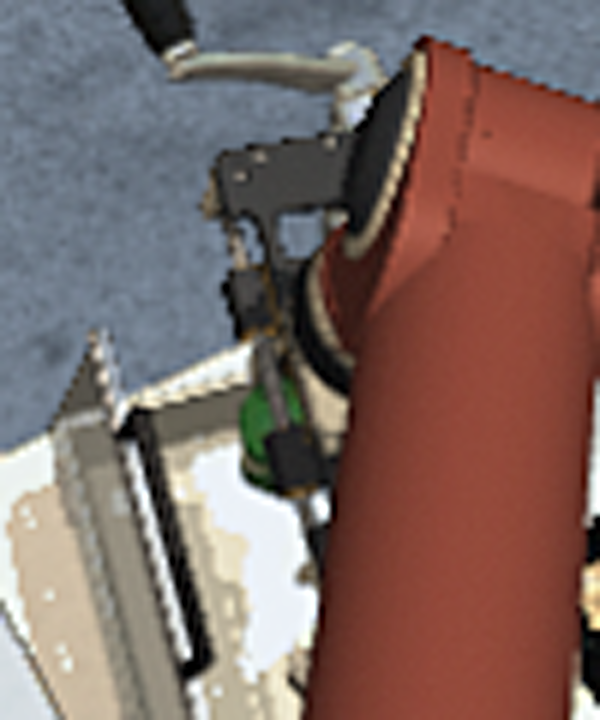

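The jar hangs upright from the cap at (485,440), clear of the bin. The white jar still stands at (295,570), and the stay is unchanged. Next I rise above the lid.

```bash
python3 -m pendant '[[-0.02,0.005,0,0,0,0,0.3],[-0.05,0.0127,0,0,0,0,0.3],[-0.085,0.0217,0,0,0,0,0.3],[-0.12,0.0306,0,0,0,0,0.3],[-0.155,0.0395,0,0,0,0,0.3],[-0.185,0.0472,0,0,0,0,0.3],[-0.2,0.051,0,0,0,0,0.3],[-0.2,0.051,0,0,0,0,0.3]]'; python3 -c "
from h import *
go(.473,.386,.46)"
```

```text
time_s: 22.68
ee_pos: [0.5788, 0.0464, 0.469]
tcp_rot: [1.557, 1.322, 1.792]
ft_force: [0.3, -0.4, -1.0]
grip_width: 0.039
t 22.68 p [0.5788 0.0464 0.469 ] F [ 0.29 -0.38 -1.  ] g 0.039 
q [-0.163  0.43   0.322  1.103 -0.369  1.709  0.335]
[[-0.054 -0.226  0.973]
 [ 0.24   0.943  0.232]
 [-0.969  0.246  0.003]]
tool shift [ 0.0961  0.3417 -0.0241]
```

```bash
python3 -m pendant '[[0.004,0.017,-0.0012,0,0,0,0.3],[0.011,0.044,-0.003,0,0,0,0.3],[0.02,0.078,-0.0054,0,0,0,0.3],[0.029,0.113,-0.0078,0,0,0,0.3],[0.038,0.148,-0.0102,0,0,0,0.3],[0.047,0.183,-0.0127,0,0,0,0.3],[0.056,0.218,-0.0151,0,0,0,0.3],[0.065,0.253,-0.0175,0,0,0,0.3],[0.073,0.288,-0.02,0,0,0,0.3],[0.08,0.315,-0.0218,0,0,0,0.3]]';python3 -m pendant '[[0.005,0.018,-0.0015,0,0,0,0.3],[0.007,0.028,-0.002,0,0,0,0.3],[0.007,0.028,-0.002,0,0,0,0.3],[0.007,0.028,-0.002,0,0,0,0.3]]'; python3 -c "
from h import *
go(.473,.388,.19)
s,t=cam('scene'),cam('top')
crop(s,'s27',230,20,170,150,4);crop(t,'t27',180,130,150,150,4)"
```

```text
time_s: 23.52
ee_pos: [0.4786, 0.3608, 0.4639]
tcp_rot: [1.602, 1.321, 1.838]
ft_force: [0.6, -0.9, -1.3]
grip_width: 0.0399
time_s: 23.85
ee_pos: [0.4728, 0.3842, 0.466]
tcp_rot: [1.585, 1.324, 1.817]
ft_force: [-0.3, -0.1, -1.8]
grip_width: 0.0394
t 23.85 p [0.4728 0.3842 0.466 ] F [-0.29 -0.08 -1.8 ] g 0.0394 
q [-0.73   0.392  0.225  1.161 -0.323  1.53  -0.289]
[[-0.06  -0.223  0.973]
 [ 0.237  0.944  0.231]
 [-0.97   0.245 -0.003]]
tool shift [ 0.2685 -0.064   0.002 ]
```

View pics/s27.png

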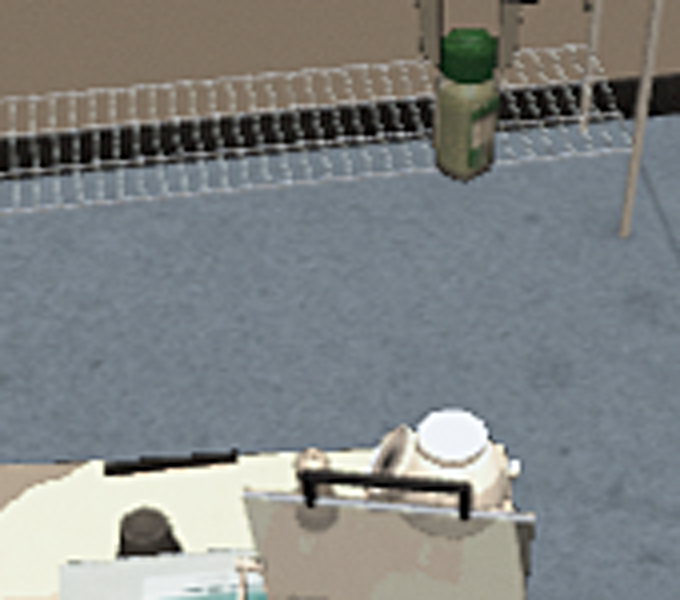

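View pics/t27.png

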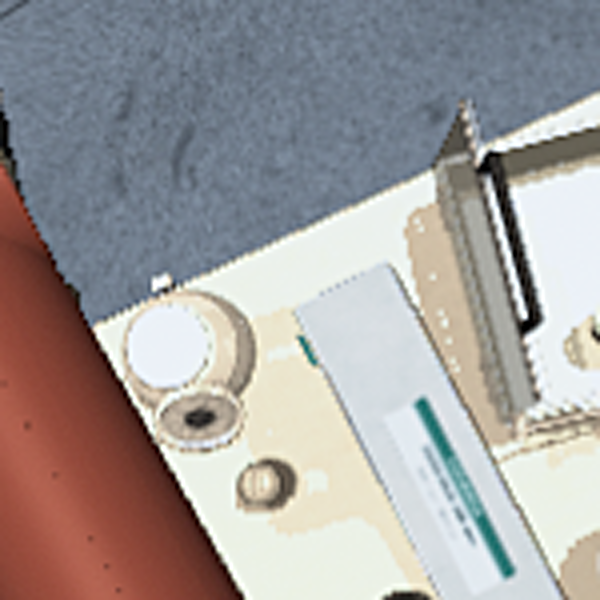

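Run:
```python
from h import *
for n,(x,y,w,h) in (("top",(205,195,35,40)),("scene",(330,115,27,25))):
    c=cam(n);f=c["frame"][y:y+h,x:x+w].astype(int)
    m=((f.min(2)>215)&((f.max(2)-f.min(2))<28)&(f[:,:,0]>=f[:,:,2]-2)).astype(np.uint8)
    k,l,s,ce=cv2.connectedComponentsWithStats(m); i=1+np.argmax(s[1:,4]); mm=(l==i).astype(np.uint8)
    cn=max(cv2.findContours(mm,0,1)[0],key=len); e=cv2.fitEllipse(cv2.convexHull(cn)); 
    u=(x+e[0][0],y+e[0][1]); print(n,s[i],e,u,onz(c,u,.088))
    for a in range(0,360,90):pass
    P=onz(c,u,.088); q=proj(c,[[P[0]+.032*np.cos(t),P[1]+.032*np.sin(t),.088] for t in np.linspace(0,6.28,40)])
    big=cv2.resize(c["frame"][y:y+h,x:x+w],None,fx=12,fy=12,interpolation=cv2.INTER_NEAREST)
    cv2.polylines(big,[((q-[x,y]+.5)*12).astype(np.int32)],True,(0,0,255),1);cv2.imwrite(f"pics/ell_{n}.png",big)
a,b=cv2.imread("pics/ell_top.png"),cv2.imread("pics/ell_scene.png");H=max(len(a),len(b))
pad=lambda i:cv2.copyMakeBorder(i,0,H-len(i),0,0,0);cv2.imwrite("pics/ell.png",np.hstack([pad(a),pad(b)]))
```

```text
top [  7  11  22  21 329] ((17.166418075561523, 20.948009490966797), (19.661298751831055, 22.3608455657959), 71.51270294189453) (222.16641807556152, 215.9480094909668) [0.47304563 0.38500666 0.088     ]
scene [  4   8  18  12 164] ((12.621729850769043, 13.301624298095703), (11.976479530334473, 16.70694923400879), 95.43838500976562) (342.62172985076904, 128.3016242980957) [0.47294695 0.38277807 0.088     ]
```

View pics/ell.png

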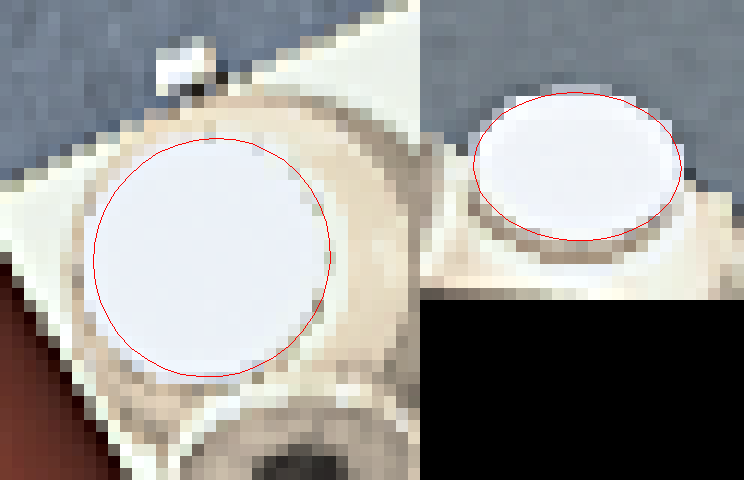

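```bash
python3 -m pendant '[[0.02,-0.004,0,0,0,0,0.3],[0.055,-0.012,0,0,0,0,0.3],[0.09,-0.021,0,0,0,0,0.3],[0.125,-0.03,0,0,0,0,0.3],[0.16,-0.039,0,0,0,0,0.3],[0.195,-0.0475,0,0,0,0,0.3],[0.225,-0.0545,0,0,0,0,0.3],[0.25,-0.061,0,0,0,0,0.3],[0.264,-0.0644,0,0,0,0,0.3],[0.27,-0.0659,0,0,0,0,0.3]]';python3 -m pendant '[[0,0,0,0,0,0,0.3],[0,0,0,0,0,0,0.3]]'; python3 -c "
from h import *
go(.4727,.3873,.174)
s,t=cam('scene'),cam('top')
crop(s,'s28',300,70,80,80,8);crop(t,'t28',190,160,80,80,8)"
```

```text
time_s: 24.88
ee_pos: [0.4713, 0.386, 0.1876]
tcp_rot: [1.589, 1.323, 1.82]
ft_force: [0.6, -0.2, -0.8]
grip_width: 0.0394
time_s: 25.05
ee_pos: [0.473, 0.3879, 0.1913]
tcp_rot: [1.564, 1.32, 1.797]
ft_force: [-0.2, -0.1, -1.1]
grip_width: 0.0392
t 25.05 p [0.473  0.3879 0.1913] F [-0.24 -0.14 -1.08] g 0.0392 
q [-0.704  0.548  0.16   1.683 -0.421  0.874 -0.072]
[[-0.056 -0.224  0.973]
 [ 0.242  0.943  0.231]
 [-0.969  0.248  0.002]]
tool shift [ 0.0166 -0.0048 -0.0005]
```

View pics/s28.png

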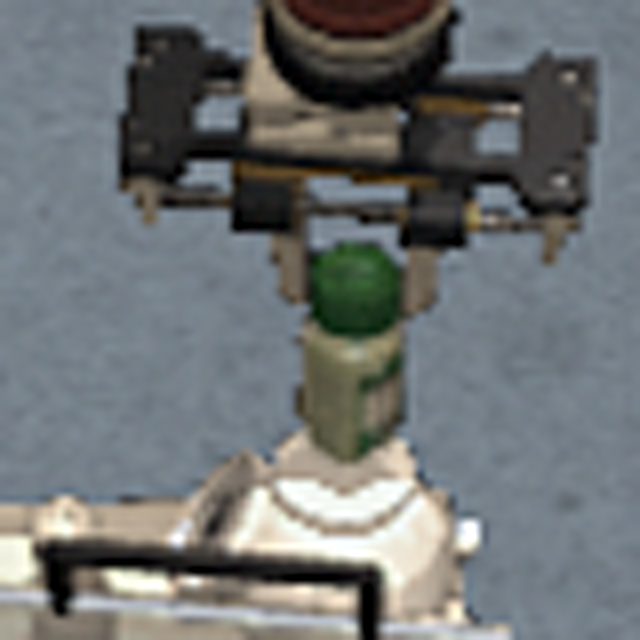

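View pics/t28.png

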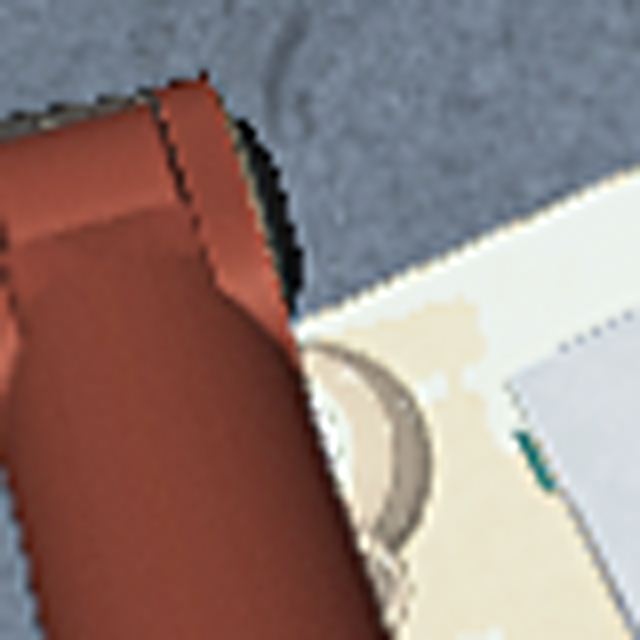

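```bash
python3 -c "
from h import *
s=cam('scene')
p=proj(s,[[.473,.3855,.1053],[.473,.3855,.188],[.473,.3855,.2083],[.473,.3855,.088]]);print((p-[300,70]+.5)*8-.5)
f=s['frame'][70:150,300:380].astype(int);m=((f[:,:,1]>f[:,:,2]+25)&(f[:,:,1]>f[:,:,0]+20)).astype(np.uint8)
m[36:]=0
ys,xs=np.nonzero(m);print((xs.min()+.5)*8,(xs.max()+.5)*8,ys.min()*8,ys.max()*8)
"
```

```text
[[347.6701519  438.72121956]
 [353.49229923 300.27097483]
 [355.01227384 264.12848685]
 [346.52217505 466.02174696]]
316.0 396.0 240 280
```

The jar is upright and over the platform: cap centre column 356 against 355 expected, foot 348 against 348. Next I lower it gently.

```bash
python3 -m pendant '[[0.004,-0.0012,0,0,0,0,0.3],[0.008,-0.0024,0,0,0,0,0.3],[0.011,-0.0032,0,0,0,0,0.3],[0.0125,-0.0037,0,0,0,0,0.3],[0.0125,-0.0037,0,0,0,0,0.3]]';python3 -m pendant '[[0.001,-0.0002,0,0,0,0,0.3],[0.001,-0.0002,0,0,0,0,0.3]]'; python3 -m pendant '[[0.001,-0.0002,0,0,0,0,0.3],[0.001,-0.0002,0,0,0,0,0.3]]'
```

```text
time_s: 25.62
ee_pos: [0.4717, 0.3874, 0.1766]
tcp_rot: [1.576, 1.321, 1.81]
ft_force: [-0.1, -0.1, -1.8]
grip_width: 0.0396
time_s: 25.78
ee_pos: [0.472, 0.3877, 0.1761]
tcp_rot: [1.572, 1.321, 1.806]
ft_force: [-1.0, -0.6, -1.8]
grip_width: 0.0395
time_s: 25.95
ee_pos: [0.472, 0.3881, 0.1759]
tcp_rot: [1.569, 1.32, 1.803]
ft_force: [-1.5, -0.3, 2.1]
grip_width: 0.0394
```

Contact: the force changed from -1.8 to +2.1 N at z 0.176, as expected. Release.

```bash
python3 -m pendant '[[0,0,0,0,0,0,0.44],[0,0,0,0,0,0,0.47],[0,0,0,0,0,0,0.55],[0,0,0,0,0,0,0.65],[0,0,0,0,0,0,0.75],[0,0,0,0,0,0,0.75]]'; python3 -c "
from h import *
st()
s=cam('scene')
crop(s,'s29',300,70,80,80,8)"
```

```text
time_s: 26.45
ee_pos: [0.4721, 0.3878, 0.1752]
tcp_rot: [1.57, 1.321, 1.804]
ft_force: [0.1, 0.7, -0.2]
grip_width: 0.0657
t 26.45 p [0.4721 0.3878 0.1752] F [ 0.07  0.73 -0.16] g 0.0657 
q [-0.7    0.566  0.152  1.702 -0.431  0.84  -0.056]
[[-0.057 -0.225  0.973]
 [ 0.241  0.943  0.232]
 [-0.969  0.247  0.   ]]
```

View pics/s29.png

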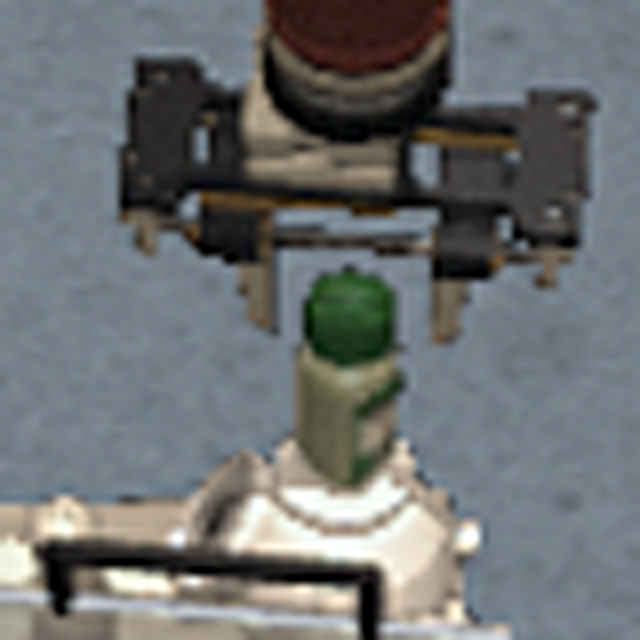

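The jar stands by itself on the platform with the fingers open around it. Next I withdraw straight up.

```bash
python3 -m pendant '[[-0.01,0.0025,0,0,0,0,0.75],[-0.03,0.0077,0,0,0,0,0.75],[-0.06,0.0153,0,0,0,0,0.75],[-0.095,0.0243,0,0,0,0,0.75],[-0.13,0.0332,0,0,0,0,0.75],[-0.165,0.0421,0,0,0,0,0.75],[-0.2,0.051,0,0,0,0,0.75],[-0.22,0.056,0,0,0,0,0.75],[-0.22,0.056,0,0,0,0,0.75],[-0.22,0.056,0,0,0,0,0.75]]';  python3 -m pendant '[[0,0,-0.03,0,0,0,0.75],[0,0,-0.07,0,0,0,0.75],[0,0,-0.1,0,0,0,0.75],[0,0,-0.12,0,0,0,0.75],[0,0,-0.12,0,0,0,0.75],[0,0,-0.12,0,0,0,0.75]]'; python3 -c "
from h import *
st()
s,t=cam('scene'),cam('top')
crop(s,'s30',250,70,140,140,5);crop(t,'t30',190,120,200,150,4)
p=proj(s,[[.473,.3855,.191],[.473,.3855,.088]]);print((p-[250,70]+.5)*5-.5)
p=proj(t,[[.473,.3855,.191],[.473,.3855,.088]]);print((p-[190,120]+.5)*4-.5)"
```

```text
time_s: 27.33
ee_pos: [0.4724, 0.3875, 0.4043]
tcp_rot: [1.557, 1.32, 1.791]
ft_force: [0.5, -0.1, -1.3]
grip_width: 0.0699
time_s: 27.83
ee_pos: [0.3543, 0.3594, 0.4016]
tcp_rot: [1.576, 1.321, 1.811]
ft_force: [-0.6, -0.0, -0.6]
grip_width: 0.0697
t 27.83 p [0.3543 0.3594 0.4016] F [-0.6  -0.02 -0.62] g 0.0697 
q [-0.855  0.193  0.2    1.613 -0.28   1.247 -0.348]
[[-0.059 -0.225  0.972]
 [ 0.24   0.942  0.233]
 [-0.969  0.247 -0.001]]
[[470.88409566 184.17880209]
 [466.38885941 291.07609185]]
[[ 91.07771033 374.38194922]
 [129.55597764 385.35941864]]
```

View pics/s30.png

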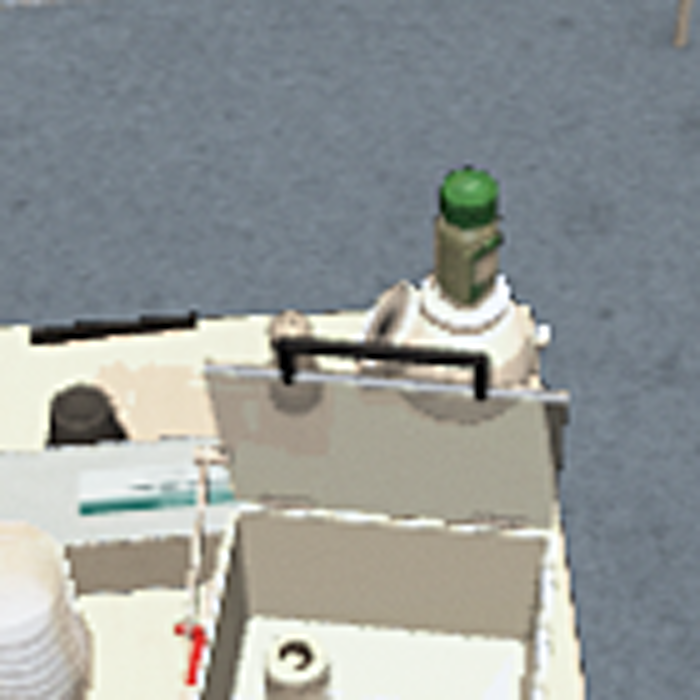

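View pics/t30.png

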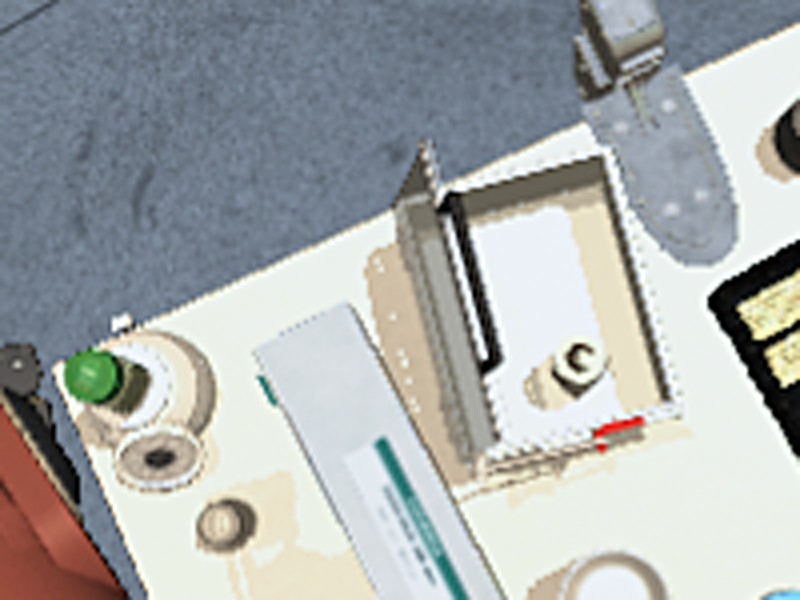

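```bash
python3 -c "
from station import close_job
print(close_job())"
```

```text
the job is handed in; nothing more can be done
None
```

The job is done and handed in after about 28 s of robot time.

1. **Salt mill:** lifted off the lid and stood upright on the table, to the left of the film dispenser.
2. **Lid:** raised by its pinched bar to about 1.40 rad. The stay's foot dropped behind the red catch, and I let the lid down gripped to about 1.32, where the stay took the load. After release it stayed open by itself through to the last pictures.
3. **Green-capped jar:** taken out by its cap and released on the scale platform after soft contact.

**Last checks:** both cameras put the cap within about 2 mm of the platform's centre, and the jar stands upright. The white-capped jar is standing in the bin, the mill is upright and the pot looks unmoved. The arm is clear of everything.

**What went wrong:** the first grip on the green jar read 45.9 mm instead of 41. The jar bodies are not round, so I had it across the corners and it looked slightly tilted. I lifted it about 10 mm, set it back down and regripped it by the round cap, which read 39.5 mm.

While I was moving the lid, the wrist force peaked at about 13 N because my arc was about 3 mm off. I corrected that during the lift.

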